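# Load the ring cutter cassette for the pot wash and pin its lid

### The arm

A 7-joint arm with a two-finger parallel gripper is mounted at the origin on a cart in front of the work surface, level with it; the furniture and walls round the work are solid. World frame = base frame: x ahead of the robot, y to its left, z up, the work surface at z = 0. Lengths are in m, angles in rad, forces in N, time in s.
With the tool pointing down it reaches from about 0.4 to 0.85 m from the base axis. Payload 10.4 kg.
Tool frame: the origin (TCP) lies between the finger pads; the fingertips stand ahead of it and the grasp point (between the pads) lies 5 mm behind it (manip.tip_extent is the z of the fingertips in the tool frame, in m); z points along the fingers, y is the line along which they close (so a half turn about z gives the same grasp; the last joint's range is limited). The gripper opens to 85 mm and grips with 20 to 120 N. Pads are 22 mm wide; open, the fingers measure 114 mm over their backs; the gripper's body (76 mm by 85 mm) begins 54 mm behind the grasp point. The pads swing forward as they close: fully open they stand 13 mm farther back than shut.
Start: joints at [1.252, 0.332, -0.065, 1.46, 0.022, 1.35, -0.088], TCP at [0.182, -0.598, 0.245] pointing down, gripper open.
Joint ranges: [-2.6, 2.6], [-0.5, 2.12], [-1.47, 1.34], [0.16, 2.42], [-1.27, 4.41], [0.06, 2.06], [-2.6, 2.6]. Speed limits (rad/s): [2.22, 2.22, 2.79, 2.79, 3.14, 3.14, 3.14].

### API

Orientations are given as a unit quaternion [x, y, z, w].
In Python, from workcell import status, viewer, manip gives the robot as it stands.
- The arm moves only by the tool play_rows, never from a script. Its argument "plan" is one flat list of numbers, 7 for each row, row after row: the turn, a rotation vector about the tool's x, y, z in degrees, then the shift along the tool's x, y, z in m, then the opening, from 0 (shut) to 1 (fully open). In form: [ax, ay, az, dx, dy, dz, grip, ax, ay, az, dx, dy, dz, grip, ...]. A call has 1 to 20 rows; each row is the pose to reach, as a shift and turn from the pose commanded when the call began, along the tool's axes at that moment; what a row does not reach only later rows make up. A row lasts 1/8 s, in which the tool goes at most 62.5 mm and 10.7 degrees, less where a joint would pass 70% of its speed; a pose out of reach is approached as far as the arm can. A call with a gripper value outside its range is refused whole. The fingers move at their own pace and stop on an object; "squeeze" is the grip in N (left out, the last holds). Time passes only in rows, so rows that repeat a pose let the fingers close. It gives the time, the measured TCP pose, the force, the opening and the grip force at its end, in the units of the state.
- status.get_obs(): the state, without advancing time (a new reading comes with each control period).
- viewer.camera(name): name is "side" or "top" or "wrist"; returns the picture (384x512x3 uint8, red, green, blue); there is no depth.
- viewer.camera_model(name): a dict with "fx", "fy", "cx", "cy" (pixels), "R" (3x3) and "t" (3): a world point X has camera coordinates R X + t. Camera axes: x right, y down, z forward; pixel columns grow to the right and rows downward; lengths in m; the calibration is good to about 2 mm. The wrist camera is an equidistant fisheye: a pixel r from the principal point sees the ray r / f radians off the axis. A picture is of the moment at which its call begins: read the wrist's pose just before it. camera_model takes no time and is no camera call; for the wrist camera it gives the pose at the moment of the call.
- manip.hand_in(): hands the job in; it is judged then, once.
The state is a dict: "clock": time; "joint_pos": joint angles; "joint_velocities": joint speeds; "tau": joint torques, N m; "position": TCP position; "ee_rot": TCP orientation; "ft_force": force on the tool from outside, world axes, zero at the start; "torque": the same for the moment, N m; "grip_width": opening from 0.0 (shut) to 1.0 (fully open); "grasp_force": force on a finger pad.
Only numpy, scipy, OpenCV 4.12 (cv2) and the standard library are available. Lean on these libraries where they do the work, as an engineer would, in place of code of your own. Each camera call takes 0.05 s, during which the arm holds its last target. There are 200 camera calls.

### The job

Get the ring cutters ready for the pot wash: stand every cutter that lies out over a post of its own in the wash cassette, flat on the wire floor. Then fit the lid: hook its two tabs into the windows of the end wall with the lid tilted, swing it down over the two lugs until it lies flat, and lock it with the two pins, each pushed from the outside through fork and lug until its head is against the fork. Leave the other utensils where they are.

Things in the scene. Friction and masses are not known exactly. Their poses are not given: they have to be found in the camera images.
- cassette: Steel wash cassette, fixed. Origin: centre of its underside, on the worktop; at yaw 0 x points away from the robot, y to its left, z up. 190 mm in x, 217 in y (-108 to +109). Wire floor top at 10 mm height, post tops at 35. Long edges (x +-93): low wire rails, 25 mm high. Sheet walls, 5 mm thick, at the -y end (top edge 52 mm high, two lugs on it) and the +y end (76 mm high, two windows)
- lid_handle (a point): Loose steel lid, 0.35 kg, lying right side up. Point: middle of its handle bar, its balance point, 29 mm above its underside. Axes: x along the bar, +y to the edge with tabs, z up. Bar 72 mm long, 10 thick (y), 18 tall, 16 mm clear under it between legs 44 mm apart. Flat 4 mm frame, x +-88, y -84 to +138 mm from this point. Seated: handle at x 0, y -38, z 81 mm in the cassette frame
- tab_near (a point): Middle of the tip of the lid's tab nearer to the robot. Lid axes; from the handle point: x -55, y +158, z -27 mm. 26 mm wide, 4 thick, 20 long. It goes, in +y, into a window of the cassette's +y wall: 32 mm wide, centre x -55, sill 52 and top edge 67 mm high, wall y 104 to 109; only with this edge low and the fork end raised (17 to 25 degrees). Seated, tip at y about 120
- fork_near (a point): Centre of the hole at the outer (-y) face of the lid's fork nearer to the robot. Lid axes; from the handle point: x -55, y -81.5, z -3 mm. Two upright cheeks, 36 mm wide (x), 5 thick, 35 tall, 16 mm apart (y), holes 11.5 mm; a slot 32 x 16 mm in the frame between them lets the lug up. A pin goes in here along +y, through cheek, lug, cheek: 26 mm in all
- lug_near (a point): Centre of the 15 mm hole in the upright lug on the cassette's -y end wall, nearer to the robot: cassette frame x -55, y -105.5, z 78 mm. The lug is 26 mm wide (x), 5 thick (y), its top at 92 mm. Cassette axes. With the lid seated it stands between the fork's cheeks, holes in line; the lid keeps about 3 mm play in x and 4 in y
- tab_far (a point): Middle of the tip of the lid's tab farther from the robot. Lid axes; from the handle point: x +55, y +158, z -27 mm. 26 mm wide, 4 thick, 20 long. It goes, in +y, into a window of the cassette's +y wall: 32 mm wide, centre x +55, sill 52 and top edge 67 mm high, wall y 104 to 109; only with this edge low and the fork end raised (17 to 25 degrees). Seated, tip at y about 120
- fork_far (a point): Centre of the hole at the outer (-y) face of the lid's fork farther from the robot. Lid axes; from the handle point: x +55, y -81.5, z -3 mm. Two upright cheeks, 36 mm wide (x), 5 thick, 35 tall, 16 mm apart (y), holes 11.5 mm; a slot 32 x 16 mm in the frame between them lets the lug up. A pin goes in here along +y, through cheek, lug, cheek: 26 mm in all
- lug_far (a point): Centre of the 15 mm hole in the upright lug on the cassette's -y end wall, farther from the robot: cassette frame x +55, y -105.5, z 78 mm. The lug is 26 mm wide (x), 5 thick (y), its top at 92 mm. Cassette axes. With the lid seated it stands between the fork's cheeks, holes in line; the lid keeps about 3 mm play in x and 4 in y
- pin_a_head (a point): Loose steel locking pin, 70 g; this point: centre of its square head (18 x 18 mm, 32 mm long along the pin). Axes: +y along the pin from head to tip, z up as it lies. The pin lies level on its head, axis 9 mm above the worktop. The shank is round, 9 mm thick and 44 mm long, the last 10 mm tapering to 4 mm. The two pins are alike and fit either fork
- pin_a_collar (a point): The face of the same pin's head from which the shank starts, on the pin's axis, 16 mm from the head's centre; home when it lies against the fork's outer cheek
- pin_b_head (a point): Loose steel locking pin, 70 g; this point: centre of its square head (18 x 18 mm, 32 mm long along the pin). Axes: +y along the pin from head to tip, z up as it lies. The pin lies level on its head, axis 9 mm above the worktop. The shank is round, 9 mm thick and 44 mm long, the last 10 mm tapering to 4 mm. The two pins are alike and fit either fork
- pin_b_collar (a point): The face of the same pin's head from which the shank starts, on the pin's axis, 16 mm from the head's centre; home when it lies against the fork's outer cheek
- cutter_large_centre (a point): Steel ring cutter, an open ring standing on its edge circle, axis upright, outside 64 mm, inside at least 56 mm, 36 mm tall; this point: its centre, half-way up. In some starts it is absent
- cutter_mid_a_centre (a point): Steel ring cutter, an open ring standing on its edge circle, axis upright, outside 51 mm, inside at least 42 mm, 36 mm tall; this point: its centre, half-way up. In some starts it is absent
- cutter_mid_b_centre (a point): Steel ring cutter, an open ring standing on its edge circle, axis upright, outside 51 mm, inside at least 42 mm, 36 mm tall; this point: its centre, half-way up. In some starts it is absent
- cutter_small_centre (a point): Steel ring cutter, an open ring standing on its edge circle, axis upright, outside 41 mm, inside at least 32 mm, 36 mm tall; this point: its centre, half-way up. In some starts it is absent
- post_0 (a point): Foot of a post in the cassette (cassette frame x -43, y -43 mm), on its axis at the floor's top. The post is 14 mm thick and 25 mm tall
- post_1 (a point): Foot of a post in the cassette (cassette frame x -43, y +43 mm), on its axis at the floor's top. The post is 14 mm thick and 25 mm tall
- post_2 (a point): Foot of a post in the cassette (cassette frame x +43, y -43 mm), on its axis at the floor's top. The post is 14 mm thick and 25 mm tall
- post_3 (a point): Foot of a post in the cassette (cassette frame x +43, y +43 mm), on its axis at the floor's top. The post is 14 mm thick and 25 mm tall
- timer: Bystander: kitchen timer, red cap on a white base, 62 mm across; leave it where it is
- mise_bowl: Bystander: small steel bowl, 115 mm across; leave it where it is
- salt_shaker: Bystander: steel shaker with a perforated cap, 69 mm across, 96 mm tall; leave it where it is
There are look-alikes about, which are no part of the job. What is shaped like the part that bears cutter_mid_b_centre but green is not meant.

How it is judged:
By the outcome, as a careful person would: the job done as asked, in the order asked, and still so for the second after the job is handed in, with the robot touching nothing.
Of cutter_large, cutter_mid_a, cutter_mid_b, cutter_small only 2 to 4 are there at a start; the rules pass over those that are not, and their reading is None.
At some moment in a run one of cutter_large, cutter_mid_a, cutter_mid_b, cutter_small, pin_a, pin_b may be knocked a few centimetres aside while the robot is not near it.
It also fails if it takes over 210 s, if anything falls off the work surface, if the arm or the gripper's body presses on something with over 40 N, if the wrist force passes 120 N, or if a joint passes its speed limit or range.

## Working session

There is one attempt and no reset: what is moved stays moved. The work goes in short steps, Python scripts to look and compute and a tool call to move; the robot and the scene stay as the last step left them, time stands still between calls to the robot, and variables do not carry over. Pictures are saved under pics/ and viewed, at most 14 in all, crops included, and the job is handed in when it is done.

Besides the shell and the picture viewer there is one more tool, called after "Request:" as name(argument=value, ...) on one line, values as JSON. play_rows: Moves the arm, as the interface text tells. Its arguments: {"type":"object","properties":{"plan":{"type":"array","items":{"type":"number"}},"squeeze":{"type":"number"}},"required":["plan"]}

```bash
ls; mkdir -p pics
python3 - <<'E'
from workcell import status, viewer, manip
import cv2,numpy as np
np.set_printoptions(precision=4,suppress=True)
o=status.get_obs(); print({k:np.round(v,3) for k,v in o.items()}, manip.tip_extent)
for n in ("top","side"):
    im=viewer.camera(n); cv2.imwrite(f"pics/{n}0.png",cv2.resize(im[:,:,::-1],(800,600),interpolation=cv2.INTER_CUBIC)); cv2.imwrite(f"pics/{n}0raw.png",im[:,:,::-1])
    m=viewer.camera_model(n); print(n,m)
m=viewer.camera_model("wrist");print(m)
E
```

```text
pics
{'clock': np.float64(0.0), 'joint_pos': array([ 1.252,  0.333, -0.065,  1.461,  0.022,  1.35 , -0.089]), 'joint_velocities': array([ 0.002, -0.   ,  0.001, -0.001,  0.001,  0.   ,  0.001]), 'tau': array([ -0.   , -62.545,   0.049, -39.16 ,   0.016,   0.01 ,   0.   ]), 'position': array([ 0.182, -0.598,  0.245]), 'ee_rot': array([ 0.989,  0.147, -0.   , -0.001]), 'ft_force': array([-0.827, -0.536,  0.211]), 'torque': array([ 0.025, -0.031, -0.011]), 'grasp_force': np.float64(0.0), 'grip_width': np.float64(0.999)} 0.014
top {'fx': 368.66339544149173, 'fy': 368.66339544149173, 'cx': 250.39159046855704, 'cy': 192.6993895660687, 'R': array([[ 0.0041, -1.    , -0.0039],
       [-0.9812, -0.0032, -0.1927],
       [ 0.1927,  0.0046, -0.9812]]), 't': array([0.0458, 0.5659, 1.2255])}
side {'fx': 491.1186606695402, 'fy': 491.1186606695402, 'cx': 246.6819129565851, 'cy': 199.22138333675298, 'R': array([[ 0.9973, -0.0686, -0.0265],
       [-0.0479, -0.3325, -0.9419],
       [ 0.0558,  0.9406, -0.3349]]), 't': array([-0.5436,  0.1176,  1.7866])}
{'fx': 297.3186396354542, 'fy': 297.3186396354542, 'cx': 258.78971363052915, 'cy': 188.9334312179139, 'R': array([[ 0.292 , -0.9564, -0.0016],
       [-0.9232, -0.2823,  0.2607],
       [-0.2498, -0.0747, -0.9654]]), 't': array([-0.6244, -0.0336,  0.3789])}
```

View pics/top0.png

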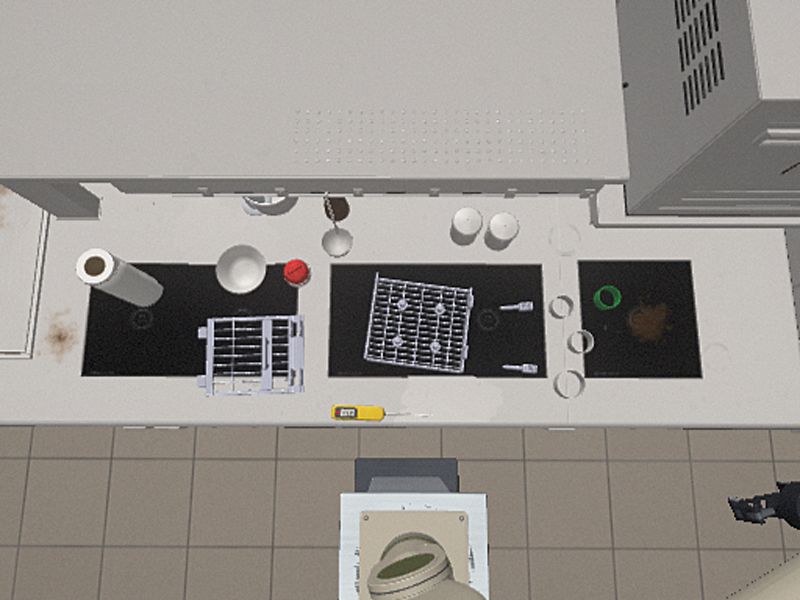

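View pics/side0.png

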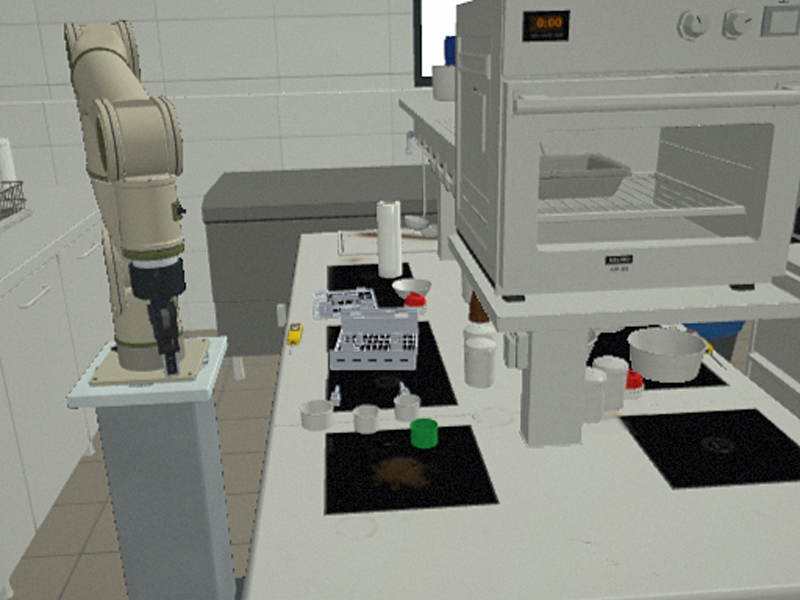

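The top view shows three steel rings at (562,307), (580,341) and (569,384), and a green look-alike at (607,297). The flat circles at (565,238) and (715,355) are only stains. The pins are at (518,306) and (520,368) with their heads to the right. The cassette centre is near (420,325), with its lugs on the right. The lid handle is at (266,350), with its tabs on the left. I choose the three steel rings and will check them in one crop.

```bash
cat > h.py <<'E'
from workcell import status, viewer, manip
import cv2, numpy as np
from scipy.spatial.transform import Rotation as Rn
np.set_printoptions(precision=4,suppress=True)
def model(n):
    m=viewer.camera_model(n); m={k:np.array(v) for k,v in m.items()}; m['n']=n; return m
def proj(m,X):
    c=np.atleast_2d(X)@m['R'].T+m['t']
    if m['n']=='wrist':
        r=np.hypot(c[:,0],c[:,1])+1e-12; th=np.arctan2(r,c[:,2]); u=c[:,0]/r*th; v=c[:,1]/r*th
    else: u=c[:,0]/c[:,2]; v=c[:,1]/c[:,2]
    return np.c_[m['fx']*u+m['cx'],m['fy']*v+m['cy']]
def ray(m,p,z):
    """world point on plane z for raw pixel p"""
    u=(p[0]-m['cx'])/m['fx']; v=(p[1]-m['cy'])/m['fy']
    if m['n']=='wrist':
        th=np.hypot(u,v)+1e-12; d=np.array([np.sin(th)*u/th,np.sin(th)*v/th,np.cos(th)])
    else: d=np.array([u,v,1.])
    C=-m['R'].T@m['t']; d=m['R'].T@d; return C+d*(z-C[2])/d[2]
def shot(n,name,box=None,s=None):
    m=model(n); im=viewer.camera(n)[:,:,::-1].copy(); cv2.imwrite(f'pics/{name}_raw.png',im); np.save(f'pics/{name}.npy',m,allow_pickle=True)
    save(im,name,box,s); return m,im
def save(im,name,box=None,s=None):
    if box: im=im[box[1]:box[3],box[0]:box[2]]
    s=s or min(800/im.shape[1],600/im.shape[0]); cv2.imwrite(f'pics/{name}.png',cv2.resize(im,None,fx=s,fy=s,interpolation=cv2.INTER_CUBIC))
def load(name): return np.load(f'pics/{name}.npy',allow_pickle=True).item(), cv2.imread(f'pics/{name}_raw.png')
def rot(yaw,pitch=0):
    """tool down, tool x at world heading yaw deg"""
    return Rn.from_euler('z',yaw,degrees=True)*Rn.from_euler('x',180,degrees=True)
def rel(targets,start=None):
    """targets: list of (pos, Rotation) -> rows in tool axes from start pose"""
    o=status.get_obs(); p0,R0=start if start else (np.array(o['position']),Rn.from_quat(o['ee_rot']))
    for p,R in targets:
        print(np.round((R0.inv()*R).as_rotvec(degrees=True),2),np.round(R0.inv().apply(np.array(p)-p0),4))
E
python3 - <<'E'
from h import *
im=cv2.imread('pics/top0raw.png'); save(im,'crop1',(300,145,420,260),5)
m=model('top')
for k,p,z in [('c1',(562,307),.018),('c2',(580,341),.018),('c3',(569,384),.018),('green',(607,297),.018),('pinA',(525,306),.009),('pinB',(525,368),.009),('cas',(420,325),.03),('lid',(266,350),.029)]:
    print(k,ray(m,np.array(p)/1.5625,z))
rel([((.45,-.33,.32),rot(0)),((.44,-.05,.34),rot(0)),((.44,.25,.34),rot(0))])
E
```

```text
c1 [ 0.5606 -0.3416  0.018 ]
c2 [ 0.4827 -0.3781  0.018 ]
c3 [ 0.3865 -0.348   0.018 ]
green [ 0.5842 -0.4457  0.018 ]
pinA [ 0.5643 -0.2595  0.009 ]
pinB [ 0.4223 -0.2537  0.009 ]
cas [ 0.5161 -0.0169  0.03  ]
lid [0.4586 0.3273 0.029 ]
[-0.07  0.01 16.95] [ 0.3342 -0.1779 -0.0752]
[-0.07  0.01 16.95] [ 0.4063 -0.4487 -0.0948]
[-0.07  0.01 16.95] [ 0.4938 -0.7357 -0.0945]
```

View pics/crop1.png

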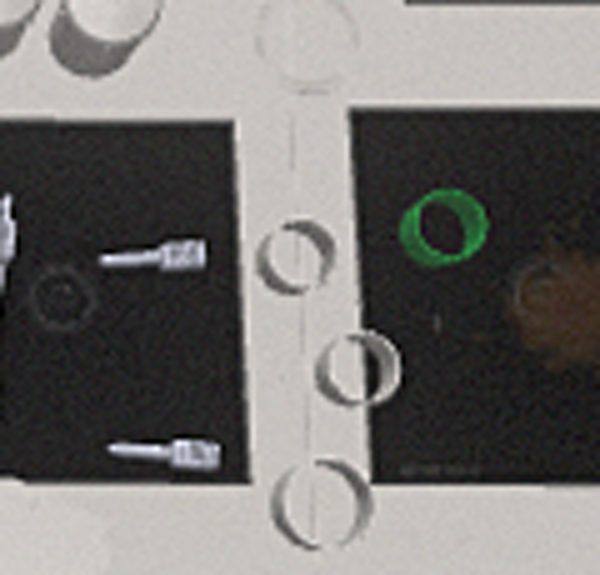

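The crop shows two medium-sized rings at (295,257) and (358,370), the large one at (322,505), the green look-alike at (445,227), and both pins with square heads to the right. I'll move the wrist camera over them.

Request:
play_rows(plan=[0, 0, 8, 0.17, -0.09, -0.04, 1, 0, 0, 17, 0.334, -0.178, -0.075, 1, 0, 0, 17, 0.334, -0.178, -0.075, 1, 0, 0, 17, 0.334, -0.178, -0.075, 1, 0, 0, 17, 0.334, -0.178, -0.075, 1, 0, 0, 17, 0.334, -0.178, -0.075, 1, 0, 0, 17, 0.334, -0.178, -0.075, 1, 0, 0, 17, 0.334, -0.178, -0.075, 1, 0, 0, 17, 0.334, -0.178, -0.075, 1])

```text
clock: 1.23
position: [0.4484, -0.3318, 0.3198]
ee_rot: [1.0, -0.002, -0.001, 0.0]
ft_force: [0.0, 0.3, 0.2]
grip_width: 1.003
grasp_force: 0.0
```

Run:
```python
from h import *
shot('wrist','w1'); o=status.get_obs(); print(o['position'],o['clock'],o['joint_velocities'])
```

```text
[ 0.4484 -0.3318  0.3198] 1.275 [ 0.0007 -0.0016 -0.0055 -0.0016 -0.004   0.0001 -0.0046]
```

View pics/w1.png

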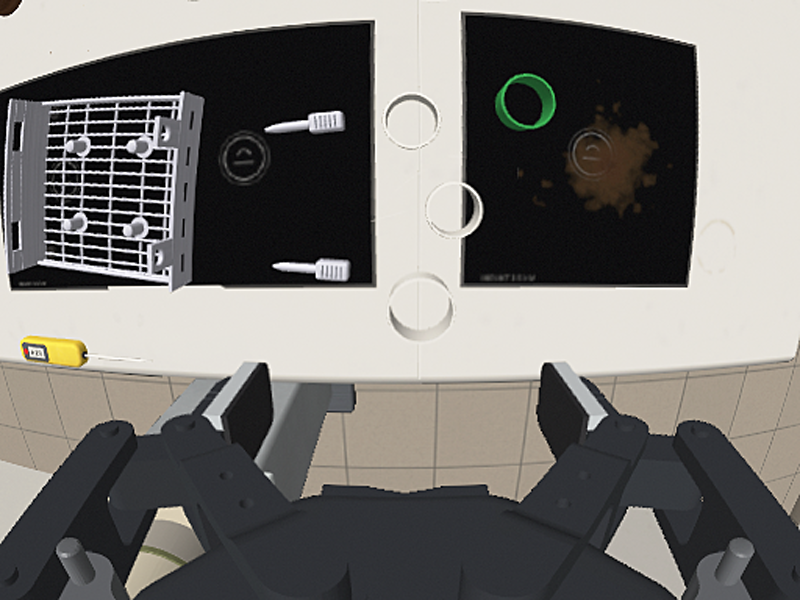

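Request:
play_rows(plan=[0, 0, 0, 0.02, -0.06, -0.02, 1, 0, 0, 0, 0.02, -0.38, -0.02, 1, 0, 0, 0, 0.02, -0.38, -0.02, 1, 0, 0, 0, 0.02, -0.38, -0.02, 1, 0, 0, 0, 0.02, -0.38, -0.02, 1, 0, 0, 0, 0.02, -0.38, -0.02, 1, 0, 0, 0, 0.02, -0.38, -0.02, 1, 0, 0, 0, 0.02, -0.38, -0.02, 1, 0, 0, 0, 0.02, -0.38, -0.02, 1, 0, 0, 0, 0.02, -0.38, -0.02, 1])

```text
clock: 2.52
position: [0.4703, 0.048, 0.3401]
ee_rot: [1.0, -0.002, -0.0, 0.0]
ft_force: [0.8, -0.8, 0.0]
grip_width: 1.0
grasp_force: 0.0
```

Run:
```python
from h import *
shot('wrist','w2'); o=status.get_obs(); print(o['position'],o['clock'],o['joint_velocities'])
```

```text
[0.4703 0.0484 0.3402] 2.575 [-0.0048  0.0007 -0.0069 -0.0026 -0.0018  0.0011 -0.0025]
```

View pics/w2.png

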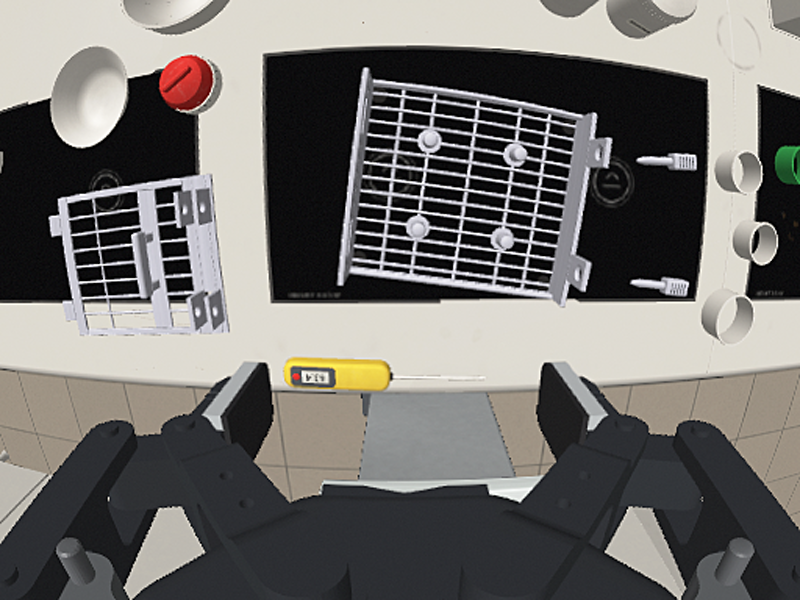

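In w1 the cutter rims are at (412,120), (454,209) and (421,306), the pins at (310,123) and (315,269). In w2 the posts are at (430,137), (516,150), (418,225) and (504,239), and the lid handle bar is at (142,265). I'll fit the poses with wireframe edge matching.

```bash
cat >> h.py <<'E'
from scipy.optimize import minimize
def circ(c,r,n=60):
    a=np.linspace(0,2*np.pi,n,endpoint=False); return np.c_[c[0]+r*np.cos(a),c[1]+r*np.sin(a),np.full(n,c[2])]
def seg(a,b,n=40): return np.linspace(a,b,n)
def poly(ps): return np.vstack([seg(np.array(ps[i],float),np.array(ps[(i+1)%len(ps)],float)) for i in range(len(ps))])
def place(P,q):
    c,s=np.cos(q[2]),np.sin(q[2]); return P@np.array([[c,s,0],[-s,c,0],[0,0,1]])+[q[0],q[1],0]
def fit(m,im,P,q0,dq=(.008,.008,.05),yaw=True):
    e=cv2.Canny(cv2.cvtColor(im,cv2.COLOR_BGR2GRAY),50,130); D=cv2.distanceTransform(255-e,cv2.DIST_L2,5)
    def f(q):
        q=np.r_[q,q0[2:]] if not yaw else q
        p=proj(m,place(P,q)).astype(np.float32); d=cv2.remap(D,p[None,:,0].copy(),p[None,:,1].copy(),cv2.INTER_LINEAR,borderValue=6)
        return np.mean(np.minimum(d,5)**2)
    k=3 if yaw else 2; best=None; rng=np.random.default_rng(0)
    for i in range(25):
        s=np.array(q0[:k])+(rng.uniform(-1,1,k)*dq[:k] if i else 0)
        sim=np.vstack([s]+[s+np.eye(k)[j]*dq[j]*.4 for j in range(k)])
        r=minimize(f,s,method='Nelder-Mead',options=dict(initial_simplex=sim,xatol=1e-5,fatol=1e-4))
        if best is None or r.fun<best.fun: best=r
    return (np.r_[best.x,q0[2:]] if not yaw else best.x),best.fun
def ov(im,m,P,q,col):
    for p in proj(m,place(P,q))*3.0: cv2.circle(im,tuple(int(round(v)) for v in p+1),0,col,-1)
CAS=np.vstack([circ((x,y,.035),.007) for x in(-.043,.043) for y in(-.043,.043)]+[poly([(s*.095 if 0 else -.095,y0,z),(.095,y0,z),(.095,y1,z),(-.095,y1,z)]) for s,y0,y1,z in [(1,.104,.109,.076)]]+[seg((-.095,-.108,.052),(.095,-.108,.052)),seg((-.095,-.103,.052),(.095,-.103,.052))]+[poly([(x-.013,-.108,.055),(x-.013,-.108,.092),(x+.013,-.108,.092),(x+.013,-.108,.055)]) for x in(-.055,.055)])
LID=np.vstack([poly([(-.036,-.005,.038),(.036,-.005,.038),(.036,.005,.038),(-.036,.005,.038)]),poly([(-.088,-.084,.004),(.088,-.084,.004),(.088,.138,.004),(-.088,.138,.004)])]+[poly([(x-.013,.138,.004),(x-.013,.158,.004),(x+.013,.158,.004),(x+.013,.138,.004)]) for x in(-.055,.055)])
PIN=np.vstack([poly([(-.009,-.016,.018),(.009,-.016,.018),(.009,.016,.018),(-.009,.016,.018)]),seg((-.0045,.016,.009),(-.0045,.05,.009)),seg((.0045,.016,.009),(.0045,.05,.009)),seg((-.0045,.05,.009),(-.002,.06,.009),12),seg((.0045,.05,.009),(.002,.06,.009),12)])
def RING(r): return np.vstack([circ((0,0,.036),r),circ((0,0,.036),r-.004)])
E
cat > fit1.py <<'E'
from h import *
k=1.5625; res={}
m1,i1=load('w1'); m2,i2=load('w2'); b1=cv2.resize(i1,None,fx=3,fy=3,interpolation=cv2.INTER_CUBIC); b2=cv2.resize(i2,None,fx=3,fy=3,interpolation=cv2.INTER_CUBIC)
def g(m,p,z): return ray(m,np.array(p)/k,z)[:2]
for n,p in [('c1',(412,120)),('c2',(454,209)),('c3',(421,303))]:
    out=[]
    for r in (.0205,.0255,.032):
        q,f=fit(m1,i1,RING(r),[*g(m1,p,.036),0],yaw=False); out.append((f,r,q))
    f,r,q=min(out,key=lambda t:t[0]); print(n,r,q[:2],[round(t[0],2) for t in out]); ov(b1,m1,RING(r),q,(0,0,255))
for n,p in [('pinA',(326,122)),('pinB',(332,269))]:
    q,f=fit(m1,i1,PIN,[*g(m1,p,.018),0.0],dq=(.006,.006,.15)); print(n,q,f); ov(b1,m1,PIN,q,(0,0,255))
q,f=fit(m2,i2,CAS,[*g(m2,(467,187),.035),-.12]); print('cas',q,f); ov(b2,m2,CAS,q,(0,0,255))
q,f=fit(m2,i2,LID,[*g(m2,(142,265),.038),.1],dq=(.008,.008,.1)); print('lid',q,f); ov(b2,m2,LID,q,(0,0,255))
a=b1[90:690,480:960]; cv2.imwrite('pics/f1.png',cv2.resize(np.vstack([np.hstack([b2[90:690,600:1200]])]),None,fx=1,fy=1))
top=b2[90:690,60:1200]; 
M=np.hstack([cv2.resize(top,(570,300),interpolation=cv2.INTER_AREA)]); 
A=cv2.resize(a,(480,600)); cv2.imwrite('pics/f1.png',np.hstack([A,np.vstack([cv2.resize(b2[90:690,60:460],(320,480)),np.zeros((120,320,3),np.uint8)])])); cv2.imwrite('pics/f2.png',b2[90:640,600:1260])
E
python3 fit1.py
```

```text
c1 0.0255 [ 0.5593 -0.3375] [np.float64(5.22), np.float64(0.67), np.float64(7.62)]
c2 0.0255 [ 0.4836 -0.374 ] [np.float64(2.28), np.float64(0.85), np.float64(8.13)]
c3 0.032 [ 0.3895 -0.3467] [np.float64(9.94), np.float64(4.6), np.float64(1.94)]
pinA [ 0.5642 -0.2593  0.04  ] 0.2623837888240814
pinB [ 0.424  -0.2617 -0.044 ] 0.4368232488632202
cas [ 0.5205 -0.0134 -0.131 ] 0.8809394836425781
lid [0.4544 0.3316 0.0424] 0.3214403986930847
```

View pics/f1.png

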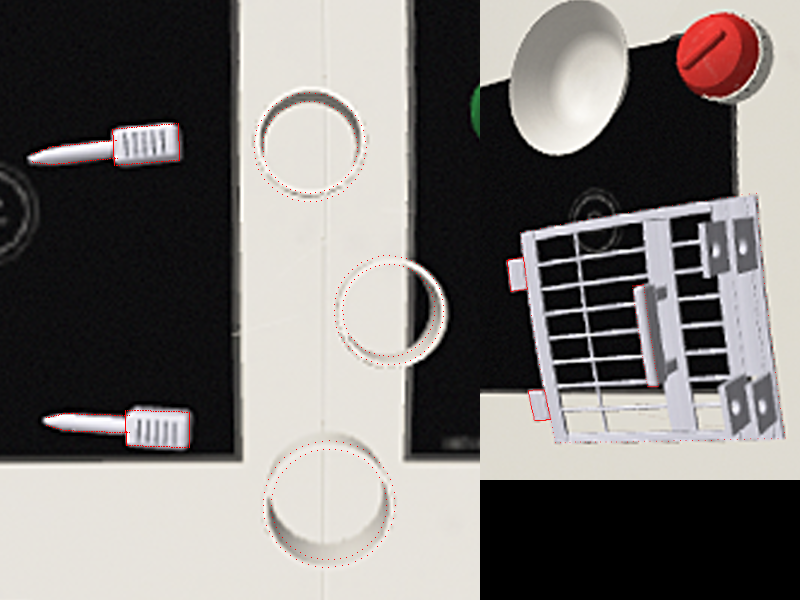

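View pics/f2.png

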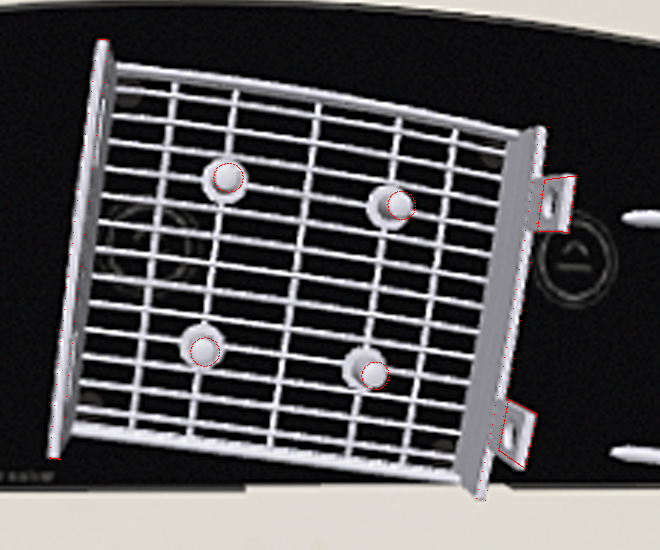

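The fits lie on the parts: c1 and c2 are the mid cutters, c3 is the large one, and the cassette yaw is -7.5°. Next is the large cutter.

```bash
cat >> h.py <<'E'
CQ=np.array([0.5205,-0.0134,-0.131]); YC=np.degrees(-.131)
def cas(x,y,z): return place(np.array([[x,y,z]]),CQ)[0]
E
python3 - <<'E'
from h import *
R=rot(YC)
rel([((.3895,-.3467,.15),R),((.3895,-.3467,.022),R)])
a=cas(-.043,.043,.033);print(a)
rel([((a[0],a[1],.15),R),(a,R),((a[0],a[1],.033),R)],start=(np.array([.3895,-.3467,.15]),R))
E
```

```text
[0.   0.01 7.32] [-0.0795  0.3954  0.1902]
[0.   0.01 7.32] [-0.0795  0.3954  0.3182]
[0.4835 0.0348 0.033 ]
[0. 0. 0.] [ 0.0433 -0.3906 -0.    ]
[0. 0. 0.] [ 0.0433 -0.3906  0.117 ]
[0. 0. 0.] [ 0.0433 -0.3906  0.117 ]
```

Request:
play_rows(squeeze=30, plan=[0, 0, 7.3, -0.08, 0.395, 0.19, 1, 0, 0, 7.3, -0.08, 0.395, 0.19, 1, 0, 0, 7.3, -0.08, 0.395, 0.19, 1, 0, 0, 7.3, -0.08, 0.395, 0.19, 1, 0, 0, 7.3, -0.08, 0.395, 0.19, 1, 0, 0, 7.3, -0.08, 0.395, 0.19, 1, 0, 0, 7.3, -0.08, 0.395, 0.19, 1, 0, 0, 7.3, -0.08, 0.395, 0.19, 1, 0, 0, 7.3, -0.08, 0.395, 0.19, 1, 0, 0, 7.3, -0.08, 0.395, 0.19, 1])

```text
clock: 3.82
position: [0.3907, -0.3442, 0.1511]
ee_rot: [0.998, -0.063, 0.001, 0.0]
ft_force: [0.4, -0.5, -0.1]
grip_width: 0.999
grasp_force: 0.0
```

Run:
```python
from h import *
m,i=shot('wrist','w3')
print(fit(m,i,RING(.032),[.3895,-.3467,0],dq=(.02,.02),yaw=False))
R=rot(YC);rel([((.3895,-.3467,.022),R)])
```

```text
(array([ 0.3896, -0.3469,  0.    ]), np.float64(3.9703965187072754))
[ 0.03 -0.07  0.27] [-0.0011  0.0026  0.1291]
```

Request:
play_rows(squeeze=30, plan=[0, 0, 0, -0.001, 0.0025, 0.06, 1, 0, 0, 0, -0.001, 0.0025, 0.11, 1, 0, 0, 0, -0.001, 0.0025, 0.129, 1, 0, 0, 0, -0.001, 0.0025, 0.129, 1, 0, 0, 0, -0.001, 0.0025, 0.129, 0.5, 0, 0, 0, -0.001, 0.0025, 0.129, 0.5, 0, 0, 0, -0.001, 0.0025, 0.129, 0.5, 0, 0, 0, -0.001, 0.0025, 0.129, 0.5, 0, 0, 0, -0.001, 0.0025, 0.129, 0.5, 0, 0, 0, -0.001, 0.0025, 0.08, 0.5, 0, 0, 0, -0.001, 0.0025, 0.03, 0.5, 0, 0, 0, -0.001, 0.0025, 0, 0.5, 0, 0, 0, -0.001, 0.0025, 0, 0.5, 0, 0, 0, -0.001, 0.0025, 0, 0.5])

```text
clock: 5.62
position: [0.3883, -0.3474, 0.1504]
ee_rot: [0.998, -0.064, 0.0, 0.0]
ft_force: [0.6, -0.6, -0.6]
grip_width: 0.733
grasp_force: 33.5
```

Run:
```python
from h import *
R=rot(YC);a=cas(-.043,.043,.034)
rel([((a[0],a[1],.15),R),(a,R)])
```

```text
[ 0.02 -0.01  0.16] [ 0.0455 -0.3913  0.0002]
[ 0.02 -0.01  0.16] [ 0.0454 -0.3913  0.1162]
```

Request:
play_rows(plan=[0, 0, 0, 0.045, -0.391, 0, 0.5, 0, 0, 0, 0.045, -0.391, 0, 0.5, 0, 0, 0, 0.045, -0.391, 0, 0.5, 0, 0, 0, 0.045, -0.391, 0, 0.5, 0, 0, 0, 0.045, -0.391, 0, 0.5, 0, 0, 0, 0.045, -0.391, 0, 0.5, 0, 0, 0, 0.045, -0.391, 0, 0.5, 0, 0, 0, 0.045, -0.391, 0, 0.5, 0, 0, 0, 0.045, -0.391, 0, 0.5, 0, 0, 0, 0.045, -0.391, 0.05, 0.5, 0, 0, 0, 0.045, -0.391, 0.09, 0.5, 0, 0, 0, 0.045, -0.391, 0.116, 0.5, 0, 0, 0, 0.045, -0.391, 0.116, 0.5, 0, 0, 0, 0.045, -0.391, 0.116, 0.9, 0, 0, 0, 0.045, -0.391, 0.116, 0.9, 0, 0, 0, 0.045, -0.391, 0.116, 0.9, 0, 0, 0, 0.045, -0.391, 0.06, 0.9, 0, 0, 0, 0.045, -0.391, 0, 0.9])

```text
clock: 7.88
position: [0.4825, 0.0332, 0.1517]
ee_rot: [0.998, -0.065, -0.001, 0.0]
ft_force: [1.8, 0.5, 0.3]
grip_width: 0.901
grasp_force: 0.0
```

Run:
```python
from h import *
shot('wrist','w4')
R=rot(YC)
rel([((.5593,-.3375,.15),R)])
```

```text
[-0.06 -0.53  0.1 ] [0.1203 0.3592 0.0106]
```

View pics/w4.png

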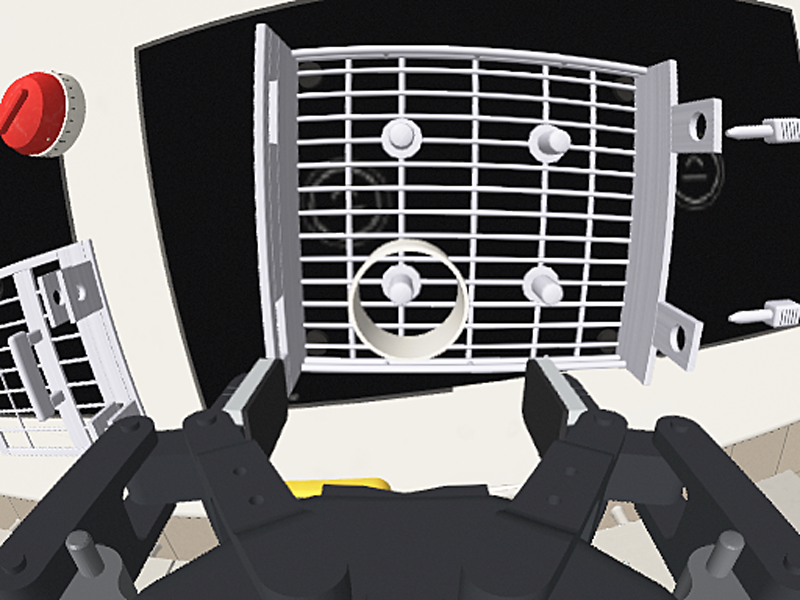

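The large cutter stands over post 1 (near, +y) at (405,298), flat on the wires. Next is mid cutter c1.

Request:
play_rows(plan=[0, 0, 0, 0.12, 0.359, 0, 0.8, 0, 0, 0, 0.12, 0.359, 0, 0.8, 0, 0, 0, 0.12, 0.359, 0, 0.8, 0, 0, 0, 0.12, 0.359, 0, 0.8, 0, 0, 0, 0.12, 0.359, 0, 0.8, 0, 0, 0, 0.12, 0.359, 0, 0.8, 0, 0, 0, 0.12, 0.359, 0, 0.8, 0, 0, 0, 0.12, 0.359, 0, 0.8, 0, 0, 0, 0.12, 0.359, 0, 0.8, 0, 0, 0, 0.12, 0.359, 0, 0.8])

```text
clock: 9.18
position: [0.5565, -0.3358, 0.1508]
ee_rot: [0.998, -0.063, 0.0, 0.0]
ft_force: [-0.2, -0.1, 0.2]
grip_width: 0.799
grasp_force: 0.0
```

Run:
```python
from h import *
m,i=shot('wrist','w5')
q,f=fit(m,i,RING(.0255),[.5593,-.3375,0],dq=(.02,.02),yaw=False);print(q,f)
q2,f=fit(m,i,RING(.0255),[.4836,-.374,0],dq=(.02,.02),yaw=False);print(q2,f)
R=rot(YC);rel([((q[0],q[1],.022),R)])
```

```text
[ 0.5646 -0.3391  0.    ] 4.754923343658447
[ 0.4837 -0.4029  0.    ] 6.504018783569336
[ 0.01 -0.02  0.23] [0.0085 0.002  0.1287]
```

View pics/w5.png

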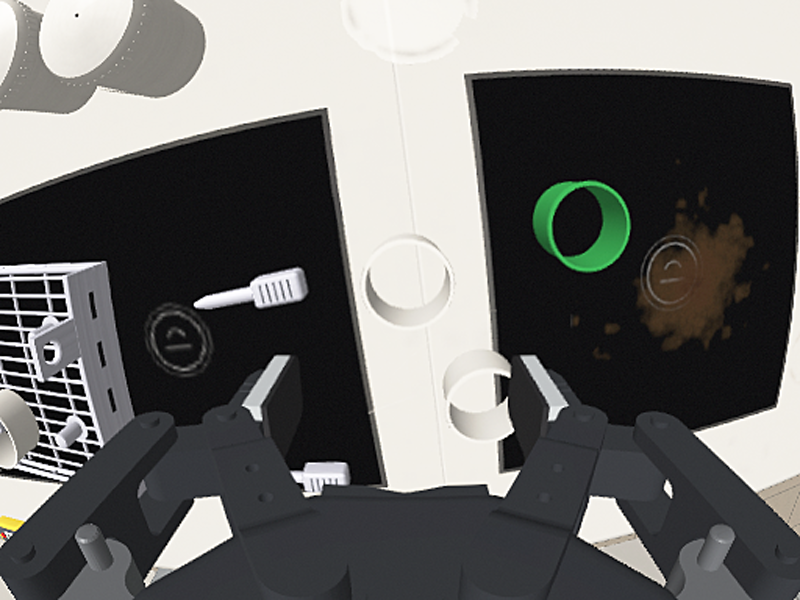

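Run:
```python
from h import *
m,i=load('w5')
for p in [(408,284),(480,398)]: print(ray(m,np.array(p)/1.5625,.036))
print(proj(m,circ((.5593,-.3375,.036),.0255,4))*1.5625)
e=cv2.Canny(cv2.cvtColor(i,cv2.COLOR_BGR2GRAY),20,60)
D=cv2.distanceTransform(255-e,cv2.DIST_L2,5)
R=rot(YC);rel([((.5593,-.3375,.022),R)])
```

```text
[ 0.5633 -0.3384  0.036 ]
[ 0.4889 -0.3722  0.036 ]
[[401.3501 245.0627]
 [360.9579 296.935 ]
 [413.012  335.1202]
 [453.9589 285.5123]]
[ 0.01 -0.02  0.23] [0.003  0.0011 0.1287]
```

The view shows c1 at (408,284) under the hand, c2 at (480,398) and the green one at (583,225), all in place.

Request:
play_rows(squeeze=30, plan=[0, 0, 0, 0.005, 0.0015, 0.06, 0.8, 0, 0, 0, 0.005, 0.0015, 0.11, 0.8, 0, 0, 0, 0.005, 0.0015, 0.129, 0.8, 0, 0, 0, 0.005, 0.0015, 0.129, 0.8, 0, 0, 0, 0.005, 0.0015, 0.129, 0.4, 0, 0, 0, 0.005, 0.0015, 0.129, 0.4, 0, 0, 0, 0.005, 0.0015, 0.129, 0.4, 0, 0, 0, 0.005, 0.0015, 0.129, 0.4, 0, 0, 0, 0.005, 0.0015, 0.129, 0.4, 0, 0, 0, 0.005, 0.0015, 0.08, 0.4, 0, 0, 0, 0.005, 0.0015, 0.03, 0.4, 0, 0, 0, 0.005, 0.0015, 0, 0.4, 0, 0, 0, 0.005, 0.0015, 0, 0.4, 0, 0, 0, 0.005, 0.0015, 0, 0.4])

```text
clock: 10.98
position: [0.5607, -0.339, 0.1502]
ee_rot: [0.998, -0.064, -0.0, 0.0]
ft_force: [-0.5, 0.3, -1.5]
grip_width: 0.581
grasp_force: 31.6
```

Run:
```python
from h import *
R=rot(YC);a=cas(.043,.043,.034)
rel([((a[0],a[1],.15),R),(a,R)])
```

```text
[0.01 0.01 0.15] [-0.0385 -0.3607  0.0001]
[0.01 0.01 0.15] [-0.0385 -0.3607  0.1161]
```

Request:
play_rows(plan=[0, 0, 0, -0.0385, -0.3605, 0, 0.4, 0, 0, 0, -0.0385, -0.3605, 0, 0.4, 0, 0, 0, -0.0385, -0.3605, 0, 0.4, 0, 0, 0, -0.0385, -0.3605, 0, 0.4, 0, 0, 0, -0.0385, -0.3605, 0, 0.4, 0, 0, 0, -0.0385, -0.3605, 0, 0.4, 0, 0, 0, -0.0385, -0.3605, 0, 0.4, 0, 0, 0, -0.0385, -0.3605, 0, 0.4, 0, 0, 0, -0.0385, -0.3605, 0, 0.4, 0, 0, 0, -0.0385, -0.3605, 0.05, 0.4, 0, 0, 0, -0.0385, -0.3605, 0.09, 0.4, 0, 0, 0, -0.0385, -0.3605, 0.116, 0.4, 0, 0, 0, -0.0385, -0.3605, 0.116, 0.4, 0, 0, 0, -0.0385, -0.3605, 0.116, 0.75, 0, 0, 0, -0.0385, -0.3605, 0.116, 0.75, 0, 0, 0, -0.0385, -0.3605, 0.116, 0.75, 0, 0, 0, -0.0385, -0.3605, 0.06, 0.75, 0, 0, 0, -0.0385, -0.3605, 0, 0.75, 0, 0, 0, -0.0385, -0.3605, 0, 0.75, 0, 0, 0, -0.0385, -0.3605, 0, 0.75])

```text
clock: 13.48
position: [0.569, 0.0229, 0.1507]
ee_rot: [0.998, -0.064, 0.0, 0.0]
ft_force: [0.5, -0.7, -0.9]
grip_width: 0.75
grasp_force: 0.0
```

Run:
```python
from h import *
R=rot(YC)
rel([((.4836,-.374,.15),R)])
```

```text
[ 0.02 -0.05  0.11] [-0.0336  0.4046  0.0007]
```

Request:
play_rows(plan=[0, 0, 0, -0.033, 0.404, 0, 0.8, 0, 0, 0, -0.033, 0.404, 0, 0.8, 0, 0, 0, -0.033, 0.404, 0, 0.8, 0, 0, 0, -0.033, 0.404, 0, 0.8, 0, 0, 0, -0.033, 0.404, 0, 0.8, 0, 0, 0, -0.033, 0.404, 0, 0.8, 0, 0, 0, -0.033, 0.404, 0, 0.8, 0, 0, 0, -0.033, 0.404, 0, 0.8, 0, 0, 0, -0.033, 0.404, 0, 0.8, 0, 0, 0, -0.033, 0.404, 0, 0.8])

```text
clock: 14.72
position: [0.485, -0.3715, 0.15]
ee_rot: [0.998, -0.063, -0.0, -0.0]
ft_force: [0.0, 0.0, 0.4]
grip_width: 0.799
grasp_force: 0.0
```

```bash
sed -i 's/,50,130)/,*th)/; s/dq=(.008,.008,.05),yaw=True)/dq=(.008,.008,.05),yaw=True,th=(50,130))/' h.py
python3 - <<'E'
from h import *
m,i=shot('wrist','w6')
W=np.vstack([circ((0,0,.036),.0255)])
q,f=fit(m,i,W,[.4836,-.374,0],dq=(.03,.03),yaw=False,th=(20,60));print(q,f)
R=rot(YC);rel([((.4836,-.374,.022),R)])
E
```

```text
[ 0.4833 -0.3764  0.    ] 0.8713851571083069
[-0.03  0.01  0.27] [-0.0011  0.0025  0.1282]
```

Not knocked. Grasping it.

Request:
play_rows(squeeze=30, plan=[0, 0, 0, 0, 0.003, 0.06, 0.8, 0, 0, 0, 0, 0.003, 0.11, 0.8, 0, 0, 0, 0, 0.003, 0.128, 0.8, 0, 0, 0, 0, 0.003, 0.128, 0.8, 0, 0, 0, 0, 0.003, 0.128, 0.4, 0, 0, 0, 0, 0.003, 0.128, 0.4, 0, 0, 0, 0, 0.003, 0.128, 0.4, 0, 0, 0, 0, 0.003, 0.128, 0.4, 0, 0, 0, 0, 0.003, 0.128, 0.4, 0, 0, 0, 0, 0.003, 0.08, 0.4, 0, 0, 0, 0, 0.003, 0.03, 0.4, 0, 0, 0, 0, 0.003, 0, 0.4, 0, 0, 0, 0, 0.003, 0, 0.4, 0, 0, 0, 0, 0.003, 0, 0.4])

```text
clock: 16.52
position: [0.4839, -0.3759, 0.1503]
ee_rot: [0.998, -0.064, 0.0, 0.0]
ft_force: [-0.1, -0.2, -1.2]
grip_width: 0.578
grasp_force: 31.6
```

Run:
```python
from h import *
R=rot(YC);a=cas(.043,-.043,.034)
rel([((a[0],a[1],.15),R),(a,R)])
```

```text
[ 0.02 -0.    0.15] [ 0.0328 -0.3211  0.0002]
[ 0.02 -0.    0.15] [ 0.0327 -0.3212  0.1162]
```

Request:
play_rows(plan=[0, 0, 0, 0.033, -0.321, 0, 0.4, 0, 0, 0, 0.033, -0.321, 0, 0.4, 0, 0, 0, 0.033, -0.321, 0, 0.4, 0, 0, 0, 0.033, -0.321, 0, 0.4, 0, 0, 0, 0.033, -0.321, 0, 0.4, 0, 0, 0, 0.033, -0.321, 0, 0.4, 0, 0, 0, 0.033, -0.321, 0, 0.4, 0, 0, 0, 0.033, -0.321, 0, 0.4, 0, 0, 0, 0.033, -0.321, 0.05, 0.4, 0, 0, 0, 0.033, -0.321, 0.09, 0.4, 0, 0, 0, 0.033, -0.321, 0.116, 0.4, 0, 0, 0, 0.033, -0.321, 0.116, 0.4, 0, 0, 0, 0.033, -0.321, 0.116, 0.75, 0, 0, 0, 0.033, -0.321, 0.116, 0.75, 0, 0, 0, 0.033, -0.321, 0.116, 0.75, 0, 0, 0, 0.033, -0.321, 0.06, 0.75, 0, 0, 0, 0.033, -0.321, 0, 0.75, 0, 0, 0, -0.08, -0.45, -0.1, 1, 0, 0, 0, -0.08, -0.45, -0.1, 1, 0, 0, 0, -0.08, -0.45, -0.1, 1])

```text
clock: 19.02
position: [0.4669, 0.0721, 0.2458]
ee_rot: [0.998, -0.066, 0.0, 0.0]
ft_force: [1.2, 0.9, 0.1]
grip_width: 1.001
grasp_force: 0.0
```

Request:
play_rows(plan=[0, 0, 0, -0.04, -0.06, 0, 1, 0, 0, 0, -0.04, -0.06, 0, 1, 0, 0, 0, -0.04, -0.06, 0, 1, 0, 0, 0, -0.04, -0.06, 0, 1])

```text
clock: 19.52
position: [0.4364, 0.1352, 0.2444]
ee_rot: [0.998, -0.066, -0.0, 0.0]
ft_force: [0.6, 0.2, -0.0]
grip_width: 1.001
grasp_force: 0.0
```

Run:
```python
from h import *
m,i=shot('wrist','w7'); o=status.get_obs(); print(o['position'],o['clock'])
print(fit(m,i,CAS,CQ)); ql=fit(m,i,LID,[.4544,.3316,.0424],dq=(.008,.008,.05)); print(ql)
b=cv2.resize(i,None,fx=3,fy=3,interpolation=cv2.INTER_CUBIC); ov(b,m,CAS,CQ,(0,0,255)); ov(b,m,LID,ql[0],(0,0,255))
cv2.imwrite('pics/w7o.png',cv2.resize(b,(800,600),interpolation=cv2.INTER_AREA))
```

```text
[0.4364 0.1354 0.2444] 19.575
(array([ 0.513 , -0.0118, -0.0635]), np.float64(2.3373594284057617))
(array([0.4541, 0.3315, 0.0411]), np.float64(0.9736645817756653))
```

View pics/w7o.png

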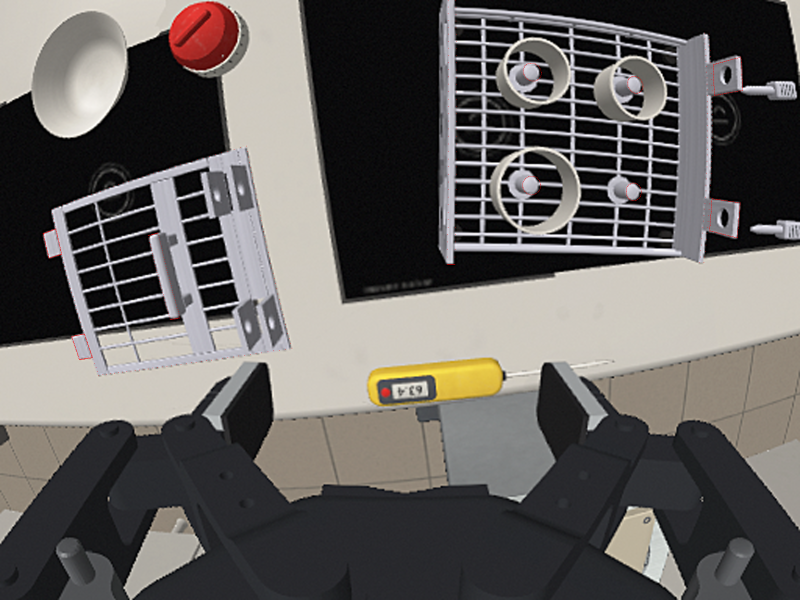

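All three cutters stand over posts, at (533,73), (630,88) and (535,190) in the picture. The lid fit is unchanged, with the handle near (165,275). Next I grasp the lid by its handle.

Run:
```python
from h import *
R=rot(2.4)
rel([((.4543,.3315,.12),R),((.4543,.3315,.024),R)])
```

```text
[ 0.    0.04 -9.93] [-0.0079 -0.1968  0.1244]
[ 0.    0.04 -9.93] [-0.0078 -0.1968  0.2204]
```

Request:
play_rows(plan=[0, 0, -10, -0.008, -0.197, 0.12, 0.4, 0, 0, -10, -0.008, -0.197, 0.12, 0.4, 0, 0, -10, -0.008, -0.197, 0.12, 0.4, 0, 0, -10, -0.008, -0.197, 0.12, 0.4, 0, 0, -10, -0.008, -0.197, 0.12, 0.4, 0, 0, -10, -0.008, -0.197, 0.12, 0.4, 0, 0, -10, -0.008, -0.197, 0.12, 0.4, 0, 0, -10, -0.008, -0.197, 0.12, 0.4])

```text
clock: 20.58
position: [0.4538, 0.3327, 0.1254]
ee_rot: [1.0, 0.022, 0.001, 0.0]
ft_force: [-0.0, -0.8, 0.5]
grip_width: 0.398
grasp_force: 0.0
```

Run:
```python
from h import *
m,i=shot('wrist','w8')
print(fit(m,i,LID,[.4543,.3315,.0415],dq=(.006,.006,.04)))
R=rot(2.4);rel([((.4543,.3315,.024),R)])
```

```text
(array([0.4545, 0.3318, 0.0399]), np.float64(1.85060715675354))
[ 0.01 -0.07  0.17] [0.0005 0.0014 0.1013]
```

Request:
play_rows(squeeze=70, plan=[0, 0, 0, 0.0005, 0.001, 0.05, 0.4, 0, 0, 0, 0.0005, 0.001, 0.09, 0.4, 0, 0, 0, 0.0005, 0.001, 0.101, 0.4, 0, 0, 0, 0.0005, 0.001, 0.101, 0.4, 0, 0, 0, 0.0005, 0.001, 0.101, 0, 0, 0, 0, 0.0005, 0.001, 0.101, 0, 0, 0, 0, 0.0005, 0.001, 0.101, 0, 0, 0, 0, 0.0005, 0.001, 0.101, 0, 0, 0, 0, 0.0005, 0.001, 0.101, 0])

```text
clock: 21.75
position: [0.4545, 0.3334, 0.0256]
ee_rot: [1.0, 0.023, 0.001, -0.001]
ft_force: [-0.2, -0.7, 7.4]
grip_width: 0.107
grasp_force: 69.5
```

```bash
cat >> h.py <<'E'
LD=np.array([0,0,-.005])   # handle point in tool frame
def lidpose(hy,hz,th,hx=0,yaw=None):
    """TCP pose for handle at cassette (hx,hy,hz), tabs lowered by th deg"""
    R=Rn.from_euler('z',YC if yaw is None else yaw,degrees=True)*Rn.from_euler('x',-th,degrees=True)*Rn.from_euler('x',180,degrees=True)
    return cas(hx,hy,hz)-R.apply(LD),R
E
python3 - <<'E'
from h import *
o=status.get_obs();print(o['position'],Rn.from_quat(o['ee_rot']).as_euler('zyx',degrees=True))
p=np.array(o['position'])
rel([(p+[0,0,.15],rot(2.4)),lidpose(-.06,.18,0),lidpose(-.05,.18,20),lidpose(-.045,.137,20)])
E
```

```text
[0.4545 0.3334 0.0256] [  -2.6312    0.1497 -179.9298]
[-0.06 -0.15  0.23] [ 0.0004 -0.0002 -0.15  ]
[-0.08 -0.15 10.14] [ 0.0398  0.4083 -0.1497]
[-20.02  -1.91  10.01] [ 0.0413  0.4002 -0.15  ]
[-20.02  -1.91  10.01] [ 0.042   0.3953 -0.107 ]
```

Request:
play_rows(plan=[0, 0, 0, 0, 0, -0.05, 0, 0, 0, 0, 0, 0, -0.1, 0, 0, 0, 0, 0, 0, -0.15, 0, 0, 0, 3, 0.005, 0.05, -0.15, 0, 0, 0, 6, 0.015, 0.11, -0.15, 0, 0, 0, 8, 0.025, 0.17, -0.15, 0, 0, 0, 10, 0.032, 0.23, -0.15, 0, 0, 0, 10, 0.036, 0.29, -0.15, 0, 0, 0, 10, 0.04, 0.35, -0.15, 0, 0, 0, 10, 0.04, 0.39, -0.15, 0, 0, 0, 10, 0.04, 0.408, -0.15, 0, -6, -0.5, 10, 0.04, 0.406, -0.15, 0, -12, -1, 10, 0.041, 0.403, -0.15, 0, -18, -1.7, 10, 0.041, 0.401, -0.15, 0, -20, -1.9, 10, 0.0413, 0.4, -0.15, 0, -20, -1.9, 10, 0.0413, 0.4, -0.15, 0, -20, -1.9, 10, 0.0413, 0.4, -0.15, 0, -20, -1.9, 10, 0.0413, 0.4, -0.15, 0])

```text
clock: 24.0
position: [0.5132, -0.0659, 0.174]
ee_rot: [0.983, -0.065, -0.012, 0.174]
ft_force: [0.6, -0.5, -3.9]
grip_width: 0.104
grasp_force: 69.3
```

```bash
sed -i 's/LD=np.array(\[0,0,-.005\])/LD=np.array([0,0,-.0034])/' h.py
python3 - <<'E'
from h import *
o=status.get_obs();print(o['position'],lidpose(-.05,.18,20)[0],o['joint_pos'])
rel([lidpose(-.05,.18,20),lidpose(-.045,.137,20),lidpose(-.03,.136,20),lidpose(-.0195,.135,20)])
m,i=shot('wrist','w9'); m2,i2=shot('side','s9'); m3,i3=shot('top','t9')
a=cv2.resize(i2[150:280,170:310],(430,400),interpolation=cv2.INTER_CUBIC); b=cv2.resize(i3[150:260,190:320],(370,313),interpolation=cv2.INTER_CUBIC); c=np.zeros((400,370,3),np.uint8); c[:313]=b
cv2.imwrite('pics/v9.png',np.hstack([a,c]))
E
```

```text
[ 0.5132 -0.0659  0.174 ] [ 0.5138 -0.0641  0.1768] [ 0.3034  0.2433 -0.5366  1.8017  0.4682  1.2945 -2.0982]
[ 0.03  0.13 -0.03] [ 0.0004 -0.0008 -0.0033]
[ 0.03  0.13 -0.03] [ 0.0005 -0.0202  0.0354]
[ 0.03  0.13 -0.03] [ 0.0004 -0.0347  0.0312]
[ 0.03  0.13 -0.03] [ 0.0004 -0.0449  0.0285]
```

View pics/v9.png

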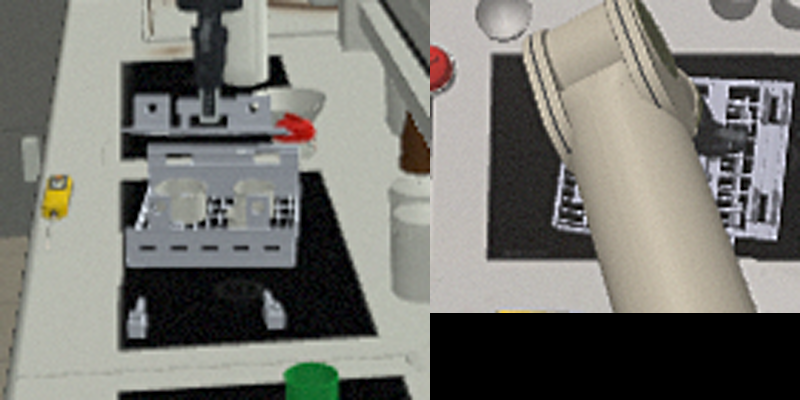

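The lid hangs tilted over the cassette, with the tab edge low at the window wall and the forks raised. I check how it sits in the hand numerically before inserting.

```bash
cat >> h.py <<'E'
FORK=np.vstack([poly([(x-.018,y,.005),(x-.018,y,.035),(x+.018,y,.035),(x+.018,y,.005)]) for x in(-.055,.055) for y in(-.0815,-.0605)])
def fitheld(m,im,P,p,R,th=(50,130)):
    """offsets (dx,dy,yaw,tilt) of the held lid in the lid frame given TCP pose"""
    e=cv2.Canny(cv2.cvtColor(im,cv2.COLOR_BGR2GRAY),*th); D=cv2.distanceTransform(255-e,cv2.DIST_L2,5)
    Q=P-[0,0,.029]; T=R*Rn.from_euler('x',180,degrees=True)
    def pts(q): return T.apply(Rn.from_euler('zx',[q[2],q[3]],degrees=True).apply(Q)+[q[0],q[1],0])+p+R.apply(LD)
    def f(q):
        x=proj(m,pts(q)).astype(np.float32); d=cv2.remap(D,x[None,:,0].copy(),x[None,:,1].copy(),cv2.INTER_LINEAR,borderValue=4)
        return np.mean(np.minimum(d,4)**2)
    best=None
    for s in np.random.default_rng(1).uniform(-1,1,(15,4))*[.004,.003,1.5,2]:
        r=minimize(f,s,method='Nelder-Mead',options=dict(initial_simplex=np.vstack([s]+[s+v for v in np.diag([.002,.002,.8,.8])])))
        if best is None or r.fun<best.fun: best=r
    return best.x,best.fun,pts
E
python3 - <<'E'
from h import *
o=status.get_obs();p=np.array(o['position']);R=Rn.from_quat(o['ee_rot'])
for n,P in [('w9',np.vstack([LID,FORK])),('w9',LID),('s9',np.vstack([LID,FORK]))]:
    m,i=load(n); x,f,_=fitheld(m,i,P,p,R); print(n,x,f)
E
```

```text
w9 [-0.0006  0.0027 -0.0401 -0.7952] 5.795920372009277
w9 [-0.0006  0.0002 -0.3653 -0.3132] 3.4003875255584717
s9 [ 0.0249 -0.0112 -9.5793  7.0484] 1.1411570310592651
```

Request:
play_rows(plan=[0, 0, 0, 0.0005, -0.01, 0.01, 0, 0, 0, 0, 0.0005, -0.02, 0.025, 0, 0, 0, 0, 0.0005, -0.02, 0.0355, 0, 0, 0, 0, 0.0005, -0.02, 0.0355, 0, 0, 0, 0, 0.0005, -0.02, 0.0355, 0, 0, 0, 0, 0.0005, -0.02, 0.0355, 0])

```text
clock: 24.9
position: [0.5148, -0.0585, 0.1341]
ee_rot: [0.983, -0.064, -0.012, 0.174]
ft_force: [-0.3, -0.3, -3.0]
grip_width: 0.101
grasp_force: 69.3
```

Run:
```python
from h import *
o=status.get_obs();print(o['position'],o['ft_force'],o['torque'])
rel([lidpose(-.045,.136,20),lidpose(-.036,.136,20),lidpose(-.028,.136,20),lidpose(-.0195,.135,20)])
m,i=shot('wrist','w10'); p=np.array(o['position']);R=Rn.from_quat(o['ee_rot'])
print(fitheld(m,i,LID,p,R)[:2])
```

```text
[ 0.5148 -0.0585  0.1341] [-0.3375 -0.2716 -2.9632] [ 0.6153 -0.0833 -0.0563]
[0.06 0.06 0.04] [-0.0003  0.0002  0.0014]
[0.06 0.06 0.04] [-0.0003 -0.0082 -0.0017]
[0.06 0.06 0.04] [-0.0003 -0.0158 -0.0044]
[0.06 0.06 0.04] [-0.0003 -0.0241 -0.0064]
(array([-0.0006,  0.0004, -0.2249, -0.1591]), np.float64(3.3671932220458984))
```

Request:
play_rows(plan=[0, 0, 0, 0, -0.004, 0, 0, 0, 0, 0, 0, -0.008, -0.0015, 0, 0, 0, 0, 0, -0.012, -0.003, 0, 0, 0, 0, 0, -0.016, -0.0044, 0, 0, 0, 0, 0, -0.02, -0.0054, 0, 0, 0, 0, 0, -0.024, -0.0064, 0, 0, 0, 0, 0, -0.024, -0.0064, 0, 0, 0, 0, 0, -0.024, -0.0064, 0])

```text
clock: 25.95
position: [0.5177, -0.0341, 0.1313]
ee_rot: [0.983, -0.064, -0.012, 0.174]
ft_force: [0.2, -0.6, -3.5]
grip_width: 0.103
grasp_force: 69.3
```

Run:
```python
from h import *
o=status.get_obs();print(o['position'],o['ft_force'],o['torque'])
m,i=shot('wrist','w11'); p=np.array(o['position']);R=Rn.from_quat(o['ee_rot'])
print(fitheld(m,i,LID,p,R)[:2])
def sw(th,dz=.001):
    t=np.radians(th); return lidpose(.1065-.1445*np.cos(t)+.029*np.sin(t), .052+.1445*np.sin(t)+.029*np.cos(t)+dz, th)
rel([sw(t) for t in (20,17,14,11,8,5,3,1,0)])
```

```text
[ 0.5177 -0.0341  0.1313] [ 0.165  -0.6458 -3.5097] [ 0.6181 -0.0398 -0.0122]
(array([-0.0005,  0.0008, -0.5728, -0.2888]), np.float64(3.5310463905334473))
[0.08 0.12 0.06] [ 0.0001 -0.0021  0.0044]
[3.08 0.12 0.05] [ 0.0001 -0.0009  0.012 ]
[6.08 0.12 0.05] [ 0.0001 -0.0002  0.0196]
[9.08 0.12 0.05] [0.0001 0.0001 0.0273]
[12.08  0.12  0.04] [0.0001 0.     0.035 ]
[15.08  0.12  0.04] [ 0.0002 -0.0004  0.0427]
[17.08  0.12  0.04] [ 0.0002 -0.001   0.0478]
[19.08  0.12  0.04] [ 0.0002 -0.0017  0.0528]
[20.08  0.12  0.04] [ 0.0002 -0.0021  0.0554]
```

No contact force, so the tabs are in the windows. I swing down partway.

Request:
play_rows(plan=[0, 0, 0, 0, -0.002, 0.0044, 0, 1.5, 0, 0, 0, -0.0015, 0.008, 0, 3, 0, 0, 0, -0.001, 0.012, 0, 4.5, 0, 0, 0, -0.0005, 0.0158, 0, 6, 0, 0, 0, 0, 0.0196, 0, 7.5, 0, 0, 0, 0, 0.0235, 0, 9, 0, 0, 0, 0, 0.0273, 0, 9, 0, 0, 0, 0, 0.0273, 0, 9, 0, 0, 0, 0, 0.0273, 0])

```text
clock: 27.12
position: [0.5165, -0.0431, 0.1058]
ee_rot: [0.993, -0.065, -0.007, 0.096]
ft_force: [-0.1, -0.3, -2.8]
grip_width: 0.105
grasp_force: 69.3
```

```bash
cat >> h.py <<'E'
def sw(th,dz=.001):
    t=np.radians(th); return lidpose(.1065-.1445*np.cos(t)+.029*np.sin(t), .052+.1445*np.sin(t)+.029*np.cos(t)+dz, th)
E
python3 - <<'E'
from h import *
o=status.get_obs();print(o['position'],o['ft_force'],o['torque'])
m,i=shot('wrist','w12'); p=np.array(o['position']);R=Rn.from_quat(o['ee_rot'])
print(fitheld(m,i,LID,p,R)[:2])
m2,i2=shot('side','s12')
rel([sw(t) for t in (11,8,5,3,1,0)])
b=cv2.resize(i[20:250,150:420],(470,400),interpolation=cv2.INTER_CUBIC);a=cv2.resize(i2[170:260,190:280],(330,330),interpolation=cv2.INTER_CUBIC)
c=np.zeros((400,330,3),np.uint8);c[:330]=a; cv2.imwrite('pics/v12.png',np.hstack([b,c]))
E
```

```text
[ 0.5165 -0.0431  0.1058] [-0.0565 -0.3388 -2.8122] [ 0.2953 -0.0102  0.0363]
(array([-0.0005,  0.0009, -0.3736, -0.3712]), np.float64(3.5836682319641113))
[0.07 0.11 0.09] [0.0001 0.0007 0.0002]
[3.07 0.11 0.08] [0.0001 0.0018 0.0078]
[6.07 0.11 0.08] [0.0001 0.0026 0.0154]
[8.07 0.11 0.08] [0.0001 0.0028 0.0205]
[10.07  0.11  0.08] [0.0001 0.0029 0.0257]
[11.07  0.11  0.08] [0.0001 0.0029 0.0282]
```

View pics/v12.png

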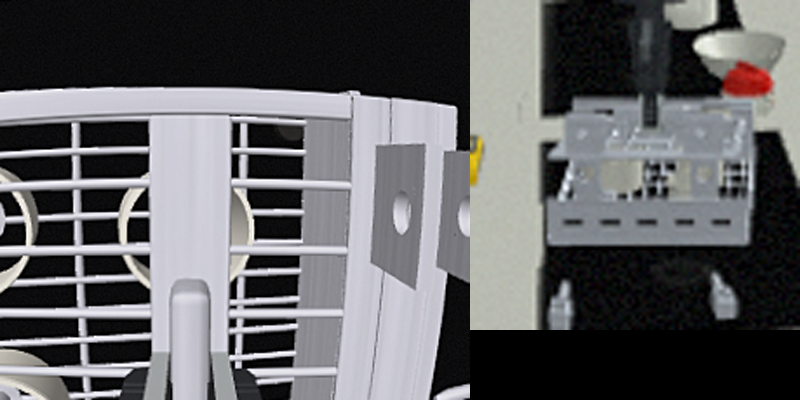

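The forks hover just over the lugs, and in the side picture the fork holes line up above them. I continue the swing.

Request:
play_rows(plan=[1.5, 0, 0, 0, 0.0013, 0.004, 0, 3, 0, 0, 0, 0.0018, 0.0078, 0, 4.5, 0, 0, 0, 0.0022, 0.0116, 0, 6, 0, 0, 0, 0.0026, 0.0154, 0, 6, 0, 0, 0, 0.0026, 0.0154, 0, 6, 0, 0, 0, 0.0026, 0.0154, 0])

```text
clock: 27.98
position: [0.5157, -0.0486, 0.0911]
ee_rot: [0.997, -0.065, -0.004, 0.044]
ft_force: [0.7, 0.4, -3.4]
grip_width: 0.103
grasp_force: 69.3
```

Run:
```python
from h import *
o=status.get_obs();print(o['position'],o['ft_force'],o['torque'])
rel([sw(t,d) for t,d in ((5,.001),(3,.001),(1,.001),(0,.001),(0,0))])
```

```text
[ 0.5157 -0.0486  0.0911] [ 0.6563  0.4064 -3.3591] [ 0.1797 -0.0153  0.0367]
[0.07 0.12 0.04] [ 0.0001 -0.0003 -0.    ]
[2.07 0.12 0.04] [0.0002 0.0005 0.0051]
[4.07 0.12 0.04] [0.0002 0.0011 0.0101]
[5.07 0.12 0.04] [0.0002 0.0013 0.0127]
[5.07 0.12 0.04] [0.0002 0.0012 0.0137]
```

Request:
play_rows(plan=[1, 0, 0, 0, 0.0002, 0.0025, 0, 2, 0, 0, 0, 0.0005, 0.0051, 0, 3, 0, 0, 0, 0.0008, 0.0076, 0, 4, 0, 0, 0, 0.0011, 0.0101, 0, 5, 0, 0, 0, 0.0013, 0.0127, 0, 5, 0, 0, 0, 0.0013, 0.0137, 0, 5, 0, 0, 0, 0.0013, 0.0145, 0, 5, 0, 0, 0, 0.0013, 0.0145, 0])

```text
clock: 28.98
position: [0.5152, -0.0517, 0.0776]
ee_rot: [0.998, -0.065, -0.001, 0.001]
ft_force: [-7.0, -1.3, 9.6]
grip_width: 0.101
grasp_force: 71.3
```

Run:
```python
from h import *
o=status.get_obs();print(o['position'],o['ft_force'],o['torque'])
R=Rn.from_quat(o['ee_rot']);H=np.array(o['position'])+R.apply(LD);print('H',H,cas(0,-.038,.081),R.as_euler('zyx',degrees=True))
```

```text
[ 0.5152 -0.0517  0.0776] [-6.9773 -1.3291  9.6065] [-0.3204  1.3404 -0.0081]
H [ 0.5153 -0.0517  0.081 ] [ 0.5155 -0.0511  0.081 ] [  7.4981  -0.1528 179.8731]
```

The handle is at the seated pose and the lid lies flat. I release and go to look at the pins.

Request:
play_rows(plan=[0, 0, 0, 0, 0, 0, 0.35, 0, 0, 0, 0, 0, 0, 0.35, 0, 0, 0, 0, 0, 0, 0.35, 0, 0, 0, 0, 0, -0.05, 0.35, 0, 0, 0, 0, 0, -0.1, 0.35, 0, 0, 0, 0, 0, -0.15, 0.35, 0, 0, -20, -0.05, 0.05, -0.19, 0.5, 0, 0, -20, -0.05, 0.1, -0.19, 0.5, 0, 0, -20, -0.05, 0.15, -0.19, 0.5, 0, 0, -20, -0.05, 0.15, -0.19, 0.5, 0, 0, -20, -0.05, 0.15, -0.19, 0.5, 0, 0, -20, -0.05, 0.15, -0.19, 0.5])

```text
clock: 30.48
position: [0.4472, -0.1918, 0.2669]
ee_rot: [0.994, 0.11, -0.001, 0.0]
ft_force: [0.4, 0.6, 0.4]
grip_width: 0.5
grasp_force: 0.0
```

```bash
cat > fit2.py <<'E'
from h import *
import sys
o=status.get_obs();print(o['position'],o['joint_pos'])
m,i=shot('wrist',sys.argv[1])
A=fit(m,i,PIN,[.5642,-.2593,.04],dq=(.02,.02,.2));B=fit(m,i,PIN,[.424,-.2617,-.044],dq=(.02,.02,.2));print(A,B)
L=LID+0; L[:,2]+=.052
print('lid',fit(m,i,np.vstack([L,FORK+[0,0,.052]]),[*cas(0,-.038,0)[:2],-.131]),cas(0,-.038,0))
E
python3 fit2.py w13
```

```text
[ 0.4472 -0.1918  0.2669] [ 0.777   0.0429 -0.4756  1.7588  0.0214  1.3467 -1.0531]
(array([ 0.5644, -0.2575,  0.0534]), np.float64(0.29988107085227966)) (array([ 0.4243, -0.26  , -0.0441]), np.float64(0.4164573848247528))
lid (array([ 0.5143, -0.0507, -0.1351]), np.float64(0.6059434413909912)) [ 0.5155 -0.0511  0.    ]
```

Run:
```python
from h import *
rel([((.4243,-.260,.15),rot(87.5))])
```

```text
[ -0.08   0.13 -74.85] [-0.0369  0.0614  0.1171]
```

Request:
play_rows(plan=[0, 0, -75, -0.037, 0.061, 0.117, 0.5, 0, 0, -75, -0.037, 0.061, 0.117, 0.5, 0, 0, -75, -0.037, 0.061, 0.117, 0.5, 0, 0, -75, -0.037, 0.061, 0.117, 0.5, 0, 0, -75, -0.037, 0.061, 0.117, 0.5, 0, 0, -75, -0.037, 0.061, 0.117, 0.5, 0, 0, -75, -0.037, 0.061, 0.117, 0.5, 0, 0, -75, -0.037, 0.061, 0.117, 0.5, 0, 0, -75, -0.037, 0.061, 0.117, 0.5, 0, 0, -75, -0.037, 0.061, 0.117, 0.5])

```text
clock: 31.78
position: [0.4236, -0.2608, 0.1501]
ee_rot: [0.723, 0.691, -0.001, -0.0]
ft_force: [0.6, -0.8, 0.1]
grip_width: 0.504
grasp_force: 0.0
```

```bash
python3 fit2.py w14
python3 - <<'E'
from h import *
rel([((.4243,-.2605,.016),rot(87.5))])
E
```

```text
[ 0.4236 -0.2608  0.1501] [ 0.9242  0.1698 -0.503   1.887   0.0931  1.1089  0.3403]
(array([ 0.5649, -0.2576,  0.0582]), np.float64(0.740239143371582)) (array([ 0.4228, -0.2601, -0.079 ]), np.float64(0.2492997646331787))
lid (array([ 0.528 , -0.0514,  0.0158]), np.float64(15.946502685546875)) [ 0.5155 -0.0511  0.    ]
[-0.13  0.06 -0.07] [0.0005 0.001  0.1341]
```

Request:
play_rows(squeeze=50, plan=[0, 0, 1, 0.0007, 0, 0.06, 0.5, 0, 0, 1, 0.0007, 0, 0.11, 0.5, 0, 0, 1, 0.0007, 0, 0.133, 0.5, 0, 0, 1, 0.0007, 0, 0.133, 0.5, 0, 0, 1, 0.0007, 0, 0.133, 0.5, 0, 0, 1, 0.0007, 0, 0.133, 0.1, 0, 0, 1, 0.0007, 0, 0.133, 0.1, 0, 0, 1, 0.0007, 0, 0.133, 0.1, 0, 0, 1, 0.0007, 0, 0.133, 0.1, 0, 0, 1, 0.0007, 0, 0.133, 0.1])

```text
clock: 33.08
position: [0.424, -0.261, 0.0185]
ee_rot: [0.728, 0.685, -0.001, 0.001]
ft_force: [-2.5, 0.9, 6.1]
grip_width: 0.193
grasp_force: 49.5
```

```bash
cat >> h.py <<'E'
LQ=np.array([0.5143,-0.0507,-0.1351])
def lidpt(x,y,z,Q=None): return place(np.array([[x,y,z]]),LQ if Q is None else Q)[0]
E
python3 - <<'E'
from h import *
o=status.get_obs();p=np.array(o['position']);print(p,o['ft_force'],o['grip_width'],o['grasp_force'],Rn.from_quat(o['ee_rot']).as_euler('zyx',degrees=True))
zo=p[2]-.009
R=rot(90-7.6); a=lidpt(-.055,-.1615,0); print(a,lidpt(-.055,-.1615,0,np.r_[cas(0,-.038,0)[:2],-.131]))
rel([(p+[0,0,.12],R),((a[0],a[1],.12+p[2]),R),((a[0],a[1],.078+zo),R)])
E
```

```text
[ 0.424  -0.261   0.0185] [-2.4928  0.9303  6.0917] 0.19312956997024963 49.456191658973694 [-86.5018  -0.0416 179.8651]
[ 0.438  -0.2033  0.    ] [ 0.4399 -0.204   0.    ]
[-0.03  0.14  4.1 ] [-0.0003 -0.0001 -0.12  ]
[-0.03  0.14  4.1 ] [ 0.0581  0.0105 -0.1201]
[-0.03  0.14  4.1 ] [ 0.0582  0.0105 -0.0691]
```

Request:
play_rows(plan=[0, 0, 0, 0, 0, -0.04, 0.1, 0, 0, 0, 0, 0, -0.069, 0.1, 0, 0, 4.1, 0.03, 0.005, -0.069, 0.1, 0, 0, 4.1, 0.058, 0.0105, -0.069, 0.1, 0, 0, 4.1, 0.058, 0.0105, -0.069, 0.1, 0, 0, 4.1, 0.058, 0.0105, -0.069, 0.1, 0, 0, 4.1, 0.058, 0.0105, -0.069, 0.1])

```text
clock: 33.95
position: [0.4372, -0.204, 0.0861]
ee_rot: [0.753, 0.658, -0.001, -0.0]
ft_force: [0.1, -0.1, -0.3]
grip_width: 0.197
grasp_force: 49.1
```

```bash
cat > fit3.py <<'E'
from h import *
import sys
o=status.get_obs();p=np.array(o['position']);R=Rn.from_quat(o['ee_rot']);print(p,o['ft_force'],o['grasp_force'],R.as_euler('zyx',degrees=True))
m,i=shot('wrist',sys.argv[1])
L=np.vstack([LID,FORK])+[0,0,.052]
q,f=fit(m,i,L,LQ,dq=(.004,.004,.03)); print('lid',q,f)
P=PIN+[0,0,p[2]-.0185]
h,g=fit(m,i,P,[p[0],p[1],-np.radians(7.6)],dq=(.004,.004,.04)); print('pin',h,g)
b=cv2.resize(i,None,fx=3,fy=3,interpolation=cv2.INTER_CUBIC); ov(b,m,L,q,(0,0,255)); ov(b,m,P,h,(0,255,0)); cv2.imwrite('pics/%so.png'%sys.argv[1],cv2.resize(b,(800,600),interpolation=cv2.INTER_AREA))
E
python3 fit3.py w15
```

```text
[ 0.4372 -0.204   0.0861] [ 0.147  -0.053  -0.3254] 49.05123174190521 [-82.3413  -0.1323 179.9324]
lid [ 0.5157 -0.0522 -0.1507] 12.996191024780273
pin [ 0.4387 -0.2032 -0.1155] 0.8989884257316589
```

View pics/w15o.png

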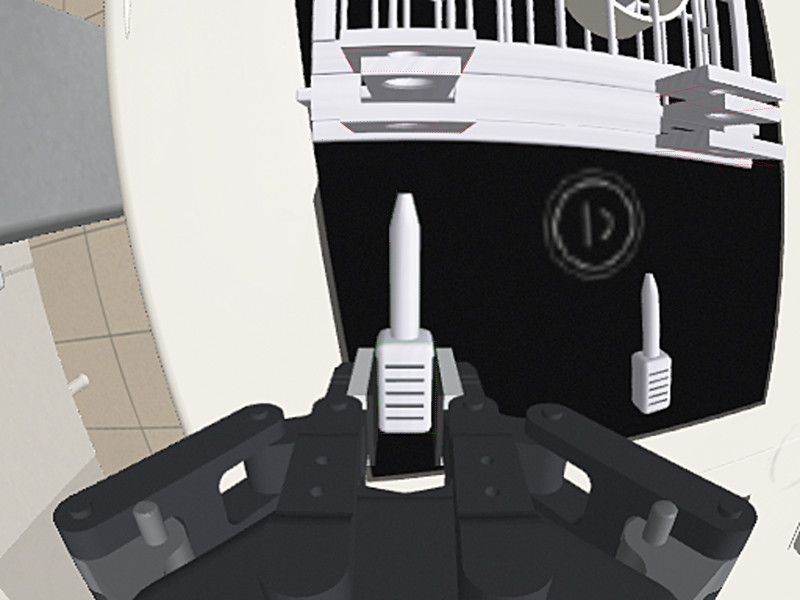

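The near fork's hole is at about (405,126), and the pin points at it with its tip at (404,195). The other pin is undisturbed at (651,380). I refine with a fork-only fit.

```bash
cat > fit4.py <<'E'
from h import *
import sys
m,i=load(sys.argv[1]); sx=float(sys.argv[2])
p=np.array([float(v) for v in sys.argv[3].split(',')])
N=lambda x:np.vstack([seg((x-.018,y,.035),(x+.018,y,.035)) for y in(-.0815,-.0765,-.0605,-.0555)]+[seg((x+s*.018,y,.035),(x+s*.018,y+.005,.035),8) for s in(-1,1) for y in(-.0815,-.0605)]+[seg((x-.013,-.0645-.002,.04),(x+.013,-.0645-.002,.04),2)])
E_=np.vstack([N(sx),seg((sx-.03,-.084,.004),(sx+.03,-.084,.004))])+[0,0,.052]
q,f=fit(m,i,E_,LQ,dq=(.003,.003,.0),th=(30,90),yaw=False); print('fork',q,f)
P=PIN+[0,0,p[2]-.0185]
h,g=fit(m,i,P,[p[0],p[1],-np.radians(7.6)],dq=(.004,.004,.04)); print('pin',h,g)
hole=lidpt(sx,-.0815,0,q)
c,s=np.cos(LQ[2]),np.sin(LQ[2]); d=hole[:2]-h[:2]; print('hole-pinhead in lid axes x,y:',d[0]*c+d[1]*s,-d[0]*s+d[1]*c,'pin yaw rel deg',np.degrees(h[2]-LQ[2]))
E
python3 fit4.py w15 -.055 .4372,-.204,.0861
```

```text
fork [ 0.5149 -0.0507 -0.1351] 3.405427932739258
pin [ 0.4387 -0.2033 -0.1154] 0.8914608359336853
hole-pinhead in lid axes x,y: -5.312677802633663e-05 0.07995229862024417 pin yaw rel deg 1.1315717493277941
```

Request:
play_rows(plan=[0, 0, 0.5, 0.008, 0, -0.0014, 0.1, 0, 0, 0.5, 0.016, 0, -0.0014, 0.1, 0, 0, 0.5, 0.022, 0, -0.0014, 0.1, 0, 0, 0.5, 0.028, 0, -0.0014, 0.1, 0, 0, 0.5, 0.034, 0, -0.0014, 0.1, 0, 0, 0.5, 0.034, 0, -0.0014, 0.1])

```text
clock: 34.75
position: [0.442, -0.1689, 0.0875]
ee_rot: [0.755, 0.656, -0.001, -0.0]
ft_force: [-0.1, 0.2, -0.2]
grip_width: 0.195
grasp_force: 49.1
```

Request:
play_rows(plan=[0, 0, 0, 0.006, 0, 0, 0.1, 0, 0, 0, 0.012, 0, 0, 0.1, 0, 0, 0, 0.018, 0, 0, 0.1, 0, 0, 0, 0.024, 0, 0, 0.1, 0, 0, 0, 0.028, 0, 0, 0.1, 0, 0, 0, 0.028, 0, 0, 0.1])

```text
clock: 35.5
position: [0.4459, -0.1414, 0.0874]
ee_rot: [0.755, 0.656, -0.001, -0.0]
ft_force: [-0.0, -0.5, -0.9]
grip_width: 0.193
grasp_force: 49.1
```

Request:
play_rows(plan=[0, 0, 0, 0.001, 0, 0, 0.1, 0, 0, 0, 0.002, 0, 0, 0.1, 0, 0, 0, 0.003, 0, 0, 0.1, 0, 0, 0, 0.003, 0, 0, 0.1])

```text
clock: 36.0
position: [0.4461, -0.1388, 0.0874]
ee_rot: [0.755, 0.655, -0.001, -0.0]
ft_force: [-0.8, -1.5, 0.1]
grip_width: 0.195
grasp_force: 49.1
```

Request:
play_rows(plan=[0, 0, 0, 0.001, 0, 0, 0.1, 0, 0, 0, 0.002, 0, 0, 0.1, 0, 0, 0, 0.003, 0, 0, 0.1, 0, 0, 0, 0.003, 0, 0, 0.1])

```text
clock: 36.5
position: [0.4467, -0.1357, 0.0874]
ee_rot: [0.755, 0.656, -0.001, -0.0]
ft_force: [-0.7, -2.0, -1.0]
grip_width: 0.193
grasp_force: 49.1
```

```bash
python3 - <<'E'
from h import *
o=status.get_obs();print(o['position'],o['ft_force'])
m,i=shot('wrist','w16'); cv2.imwrite('pics/w16c.png',cv2.resize(i[0:290,150:400],(690,600) if 0 else (517,600),interpolation=cv2.INTER_CUBIC))
E
P=$(python3 -c "
from h import *
print(','.join('%.4f'%v for v in status.get_obs()['position']))"); python3 fit4.py w16 -.055 $P
```

```text
[ 0.4467 -0.1357  0.0874] [-0.7034 -1.9521 -0.9635]
fork [ 0.5152 -0.0479 -0.1351] 5.34710168838501
pin [ 0.4493 -0.1299 -0.1073] 2.0302326679229736
hole-pinhead in lid axes x,y: -0.0007040218011100396 0.008653093108643638 pin yaw rel deg 1.59099278685723
```

Request:
play_rows(plan=[0, 0, 0, 0.001, 0, 0, 0.1, 0, 0, 0, 0.002, 0, 0, 0.1, 0, 0, 0, 0.003, 0, 0, 0.1, 0, 0, 0, 0.003, 0, 0, 0.1])

```text
clock: 37.05
position: [0.447, -0.1354, 0.0876]
ee_rot: [0.756, 0.655, -0.002, 0.001]
ft_force: [-1.7, -12.4, -2.6]
grip_width: 0.195
grasp_force: 49.0
```

Request:
play_rows(plan=[0, 0, 0, -0.002, 0, 0, 0.4, 0, 0, 0, -0.002, 0, 0, 0.4, 0, 0, 0, -0.002, 0, 0, 0.4, 0, 0, 0, -0.002, 0, -0.06, 0.4, 0, 0, 0, -0.002, 0, -0.12, 0.4, 0, 0, -11, -0.07, 0.05, -0.18, 0.4, 0, 0, -11, -0.11, 0.12, -0.18, 0.4, 0, 0, -11, -0.11, 0.12, -0.18, 0.4, 0, 0, -11, -0.11, 0.12, -0.18, 0.4, 0, 0, -11, -0.11, 0.12, -0.18, 0.4, 0, 0, -11, -0.11, 0.12, -0.18, 0.4])

```text
clock: 38.42
position: [0.5505, -0.2572, 0.2675]
ee_rot: [0.688, 0.725, -0.001, -0.001]
ft_force: [-1.1, -0.1, -0.6]
grip_width: 0.401
grasp_force: 0.0
```

```bash
cat > fit5.py <<'E'
from h import *
import sys
o=status.get_obs();print(o['position'])
m,i=shot('wrist',sys.argv[1])
L=np.vstack([LID,FORK])+[0,0,.052]
p=proj(m,place(L,LQ)); L=L[(p[:,0]>3)&(p[:,0]<508)&(p[:,1]>3)&(p[:,1]<300)]
for g0 in (0,.003):
    q,f=fit(m,i,L,LQ+[0,g0,0],dq=(.006,.006,.03)); print('lid',q,f,len(L))
P=PIN+[0,0,.069]; a=lidpt(-.055,-.0975,0,q)
print('pinB',fit(m,i,P,[a[0],a[1],-.131],dq=(.006,.006,.03)),a)
print('pinA',fit(m,i,PIN,[.5645,-.2575,.055],dq=(.02,.02,.1)))
E
python3 fit5.py w17
```

```text
[ 0.5505 -0.2572  0.2675]
lid [ 0.5162 -0.0467 -0.1421] 0.40823209285736084 707
lid [ 0.5163 -0.0467 -0.1425] 0.4083581864833832 707
pinB (array([ 0.4509, -0.1291, -0.0709]), np.float64(0.5498005151748657)) [ 0.448  -0.1354  0.    ]
pinA (array([ 0.5651, -0.2577,  0.0681]), np.float64(0.14018352329730988))
```

Run:
```python
from h import *
rel([((.565,-.258,.10),rot(93.5)),((.565,-.258,.0175),rot(93.5))])
```

```text
[-0.13  0.07 -0.51] [-0.0011  0.0148  0.1676]
[-0.13  0.07 -0.51] [-0.001   0.015   0.2501]
```

Request:
play_rows(squeeze=50, plan=[0, 0, -0.5, -0.001, 0.015, 0.06, 0.45, 0, 0, -0.5, -0.001, 0.015, 0.12, 0.45, 0, 0, -0.5, -0.001, 0.015, 0.17, 0.45, 0, 0, -0.5, -0.001, 0.015, 0.17, 0.45, 0, 0, -0.5, -0.001, 0.015, 0.22, 0.45, 0, 0, -0.5, -0.001, 0.015, 0.249, 0.45, 0, 0, -0.5, -0.001, 0.015, 0.249, 0.45, 0, 0, -0.5, -0.001, 0.015, 0.249, 0.45, 0, 0, -0.5, -0.001, 0.015, 0.249, 0.1, 0, 0, -0.5, -0.001, 0.015, 0.249, 0.1, 0, 0, -0.5, -0.001, 0.015, 0.249, 0.1, 0, 0, -0.5, -0.001, 0.015, 0.249, 0.1, 0, 0, -0.5, -0.001, 0.015, 0.249, 0.1])

```text
clock: 40.1
position: [0.5666, -0.2593, 0.0206]
ee_rot: [0.686, 0.728, -0.001, 0.001]
ft_force: [-1.9, 0.9, 7.7]
grip_width: 0.192
grasp_force: 49.3
```

```bash
sed -i 's/^LQ=.*/LQ=np.array([0.5163,-0.0467,-0.1400])/' h.py
python3 - <<'E'
from h import *
o=status.get_obs();p=np.array(o['position']);print(p,o['ft_force'],Rn.from_quat(o['ee_rot']).as_euler('zyx',degrees=True))
zo=p[2]-.009
R=rot(90-8); a=lidpt(.055,-.1615,0); print(a)
rel([((a[0],a[1],.078+zo),R)])
E
```

```text
[ 0.5666 -0.2593  0.0206] [-1.8779  0.9362  7.7329] [-93.4158   0.025  179.8583]
[ 0.5482 -0.2143  0.    ]
[ 0.03  0.14 11.42] [ 0.0459 -0.0156 -0.0691]
```

Request:
play_rows(plan=[0, 0, 0, 0, 0, -0.04, 0.1, 0, 0, 5, 0, 0, -0.07, 0.1, 0, 0, 11.4, 0.02, -0.008, -0.07, 0.1, 0, 0, 11.4, 0.046, -0.0156, -0.07, 0.1, 0, 0, 11.4, 0.046, -0.0156, -0.07, 0.1, 0, 0, 11.4, 0.046, -0.0156, -0.07, 0.1, 0, 0, 11.4, 0.046, -0.0156, -0.07, 0.1])

```text
clock: 40.98
position: [0.5473, -0.2147, 0.0884]
ee_rot: [0.755, 0.656, -0.001, -0.0]
ft_force: [0.0, 0.5, -0.7]
grip_width: 0.193
grasp_force: 49.3
```

Run:
```python
from h import *
o=status.get_obs();p=np.array(o['position']);print(p,o['ft_force'],o['grasp_force'],Rn.from_quat(o['ee_rot']).as_euler('zyx',degrees=True))
m,i=shot('wrist','w18')
for dz in (-.0045,-.003,-.0015,0,.0015):   # pin height hypotheses around TCP-.0116
    h,g=fit(m,i,PIN+[0,0,p[2]-.0206+dz],[p[0],p[1],-np.radians(8)],dq=(.004,.004,.04)); print(dz,h,g)
m2,i2=load('w15')
for dz in (-.003,-.0015,0,.0015,.003):
    h,g=fit(m2,i2,PIN+[0,0,.0861-.0185+dz],[.4372,-.204,-np.radians(7.6)],dq=(.004,.004,.04)); print('B',dz,h,g)
s=','.join('%.4f'%v for v in p-[0,0,.0021])
import subprocess; print(subprocess.run(['python3','fit4.py','w18','.055',s],capture_output=True,text=True).stdout)
```

```text
[ 0.5473 -0.2147  0.0884] [ 0.0218  0.4851 -0.6933] 49.300004839897156 [-81.961   -0.1152 179.927 ]
-0.0045 [ 0.5481 -0.2151 -0.137 ] 0.5275161266326904
-0.003 [ 0.5482 -0.2144 -0.1366] 0.579048752784729
-0.0015 [ 0.5487 -0.2138 -0.1253] 0.7239626049995422
0 [ 0.549  -0.2132 -0.1212] 0.8442291617393494
0.0015 [ 0.5492 -0.2118 -0.1189] 1.0028157234191895
B -0.003 [ 0.4379 -0.2045 -0.1306] 0.5365350842475891
B -0.0015 [ 0.438  -0.2039 -0.1305] 0.7137450575828552
B 0 [ 0.4387 -0.2033 -0.1154] 0.8914608359336853
B 0.0015 [ 0.4388 -0.2026 -0.1157] 1.2073493003845215
B 0.003 [ 0.4391 -0.2014 -0.1113] 1.560519814491272
fork [ 0.5164 -0.0467 -0.14  ] 3.4920971393585205
pin [ 0.549  -0.2132 -0.1213] 0.8421990275382996
hole-pinhead in lid axes x,y: -0.000519520753616368 0.07882520592128216 pin yaw rel deg 1.0709018676536082
```

Request:
play_rows(plan=[0, 0, 0, 0.008, -0.0004, -0.0012, 0.1, 0, 0, 0, 0.016, -0.0004, -0.0012, 0.1, 0, 0, 0, 0.022, -0.0004, -0.0012, 0.1, 0, 0, 0, 0.028, -0.0004, -0.0012, 0.1, 0, 0, 0, 0.034, -0.0004, -0.0012, 0.1, 0, 0, 0, 0.034, -0.0004, -0.0012, 0.1])

```text
clock: 41.78
position: [0.5516, -0.1794, 0.0894]
ee_rot: [0.754, 0.657, -0.001, -0.0]
ft_force: [-0.8, -0.7, -0.9]
grip_width: 0.199
grasp_force: 49.3
```

Request:
play_rows(plan=[0, 0, 0, 0.006, 0, 0, 0.1, 0, 0, 0, 0.012, 0, 0, 0.1, 0, 0, 0, 0.018, 0, 0, 0.1, 0, 0, 0, 0.024, 0, 0, 0.1, 0, 0, 0, 0.027, 0, 0, 0.1, 0, 0, 0, 0.027, 0, 0, 0.1])

```text
clock: 42.52
position: [0.5553, -0.1531, 0.0893]
ee_rot: [0.754, 0.656, -0.001, -0.0]
ft_force: [-0.2, -0.7, -0.0]
grip_width: 0.195
grasp_force: 49.3
```

Request:
play_rows(plan=[0, 0, 0, 0.001, 0, 0, 0.1, 0, 0, 0, 0.002, 0, 0, 0.1, 0, 0, 0, 0.003, 0, 0, 0.1, 0, 0, 0, 0.004, 0, 0, 0.1, 0, 0, 0, 0.004, 0, 0, 0.1])

```text
clock: 43.15
position: [0.5563, -0.1515, 0.0896]
ee_rot: [0.755, 0.656, -0.001, 0.001]
ft_force: [2.7, -7.5, -2.0]
grip_width: 0.193
grasp_force: 49.2
```

Request:
play_rows(plan=[0, 0, 0, 0.001, 0, 0, 0.1, 0, 0, 0, 0.002, 0, 0, 0.1, 0, 0, 0, 0.002, 0, 0, 0.1])

```text
clock: 43.52
position: [0.5568, -0.1511, 0.0899]
ee_rot: [0.756, 0.655, -0.002, 0.002]
ft_force: [3.9, -11.4, -2.8]
grip_width: 0.192
grasp_force: 49.2
```

Request:
play_rows(plan=[0, 0, 0, -0.004, 0, 0, 0.4, 0, 0, 0, -0.004, 0, 0, 0.4, 0, 0, 0, -0.004, 0, 0, 0.4, 0, 0, 0, -0.004, 0, -0.06, 0.4, 0, 0, 0, -0.004, 0, -0.12, 0.4, 0, 0, 0, -0.09, -0.05, -0.14, 0.4, 0, 0, 0, -0.11, -0.05, -0.14, 0.4, 0, 0, 0, -0.11, -0.05, -0.14, 0.4, 0, 0, 0, -0.11, -0.05, -0.14, 0.4, 0, 0, 0, -0.11, -0.05, -0.14, 0.4])

```text
clock: 44.78
position: [0.4923, -0.2476, 0.2293]
ee_rot: [0.754, 0.657, -0.001, -0.001]
ft_force: [0.6, -0.2, 0.2]
grip_width: 0.401
grasp_force: 0.0
```

```bash
python3 fit5.py w19
python3 - <<'E'
from h import *
m,i=load('w19'); c=i[0:190,90:470]; cv2.imwrite('pics/fin.png',cv2.resize(c,(800,400),interpolation=cv2.INTER_CUBIC))
m2,i2=shot('side','s19'); a=cv2.resize(i2[180:250,195:285],(360,280),interpolation=cv2.INTER_CUBIC)
b=cv2.resize(c,(800,400),interpolation=cv2.INTER_CUBIC); f=np.zeros((600,800,3),np.uint8); f[:320]=cv2.resize(c,(640,320),interpolation=cv2.INTER_CUBIC).copy() if 0 else cv2.resize(c,(800,320),interpolation=cv2.INTER_CUBIC); f[320:600,:360]=a; cv2.imwrite('pics/fin.png',f)
E
```

```text
[ 0.4923 -0.2476  0.2293]
lid [ 0.5167 -0.0459 -0.1339] 0.8583085536956787 704
lid [ 0.5167 -0.0458 -0.1337] 0.8586418628692627 704
pinB (array([ 0.4518, -0.138 , -0.076 ]), np.float64(0.7633371353149414)) [ 0.4492 -0.1351  0.    ]
pinA (array([ 0.5764, -0.1279, -0.1292]), np.float64(0.7658620476722717))
```

View pics/fin.png

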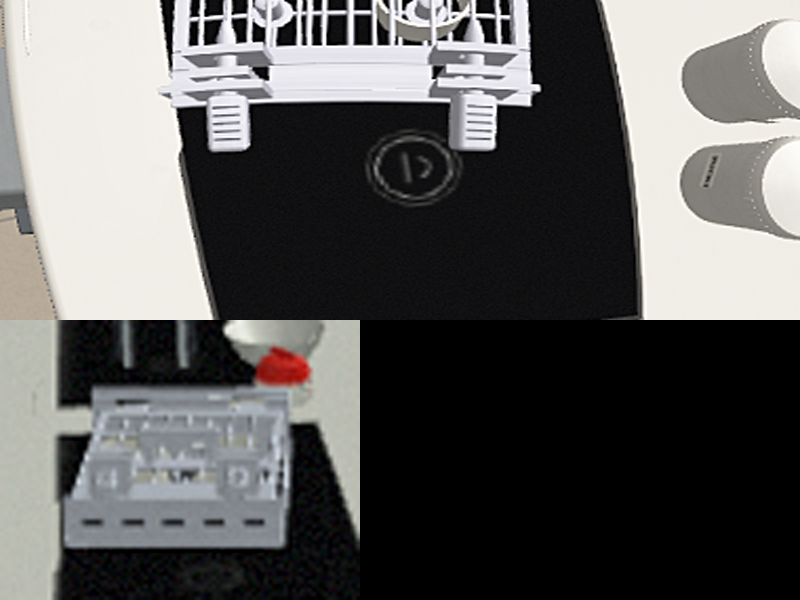

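Both pins sit with their heads against the outer cheeks at (228,95) and (472,97). Their tips show through the inner cheeks, the lid is flat, and the gripper is clear. Handing in.

```bash
python3 -c "
from workcell import manip
print(manip.hand_in())"
```

```text
the job is handed in; nothing more can be done
None
```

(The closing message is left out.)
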